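# Sort bored spacer blocks with a probe pin

### The job

Use the probe pin from its holder to feel which of the spacer blocks on the bench are bored right through and which are blind. Stand the through-bored blocks upright on the floor of the tray with pockets and the blind ones upright on the floor of the plain tray, and leave the probe hanging by its ring on the hook of the retort stand. Do not knock over or shift the other things on the bench.

Things in the scene. Friction and masses are not known exactly. Their poses are not given: they have to be found in the camera images.
- block_a: black square spacer block 50 x 50 mm, 56 mm tall, 170 g, upright on the bench, one round 19 mm bore opening in the middle of its top; the bore is either through or blind (34 mm deep, flat floor 22 mm above the underside). All six look alike, the letter tells nothing; four to six are present. Origin at the centre of the underside, z up along the bore, x, y square to the sides
- block_b: another such spacer block, outwardly identical to block_a; through or blind, unknown (bore_b_end, in the rules only: where its bore ends); origin and axes as block_a
- block_c: another such spacer block, outwardly identical to block_a; through or blind, unknown (bore_c_end, in the rules only: where its bore ends); origin and axes as block_a
- block_d: another such spacer block, outwardly identical to block_a; through or blind, unknown (bore_d_end, in the rules only: where its bore ends); origin and axes as block_a
- block_e: another such spacer block, outwardly identical to block_a; through or blind, unknown (bore_e_end, in the rules only: where its bore ends); origin and axes as block_a
- block_f: another such spacer block, outwardly identical to block_a; through or blind, unknown (bore_f_end, in the rules only: where its bore ends); origin and axes as block_a
- probe: steel pin 10 mm thick, free for 80 mm up from its tip, then a grey grip 24 (x) by 20 (y) mm, 80 to 124 mm above the tip; on the grip's +x side a hanging ring in the xz plane, inner radius 20.5 mm, wire 7 mm. 150 g. Origin at the tip, z up along the pin. Starts upright in the holder, tip 12 mm above the bench; grip it across the grip's y faces
- probe_tip (a point): the pin's tip, the probe's origin
- probe_ring (a point): centre of the probe's hanging ring, 36 mm along +x from the pin's axis and 102 mm above the tip; the ring's hole runs along the probe's y
- holder: fixed white block 80 x 80 mm, 70 mm tall, with a 13 mm socket, 58 mm deep, in the middle of its top, in which the probe stands at first; origin at the centre of its underside
- hook: fixed retort stand: grey base 100 x 90 x 12 mm, steel rod 14 mm thick, 202 mm tall, and one hook, a level round bar 8 mm thick, axis 190 mm above the bench, running 75 mm from the rod along the stand's -x, its end then turned up by 14 mm, 92 mm from the rod. Origin under the rod at bench height, z up
- hook_mid (a point): point on the axis of the hook's level bar, 45 mm from the rod, 190 mm above the bench
- tray_pockets: fixed white tray, outer 225 mm (x) by 90 mm (y), walls 22 mm high and 5 mm thick, floor 5 mm thick, split by two cross walls into three equal pockets in a row along x, each about 68 by 80 mm inside, pocket centres about 73 mm apart; origin at the centre of its underside
- tray_plain: fixed white tray of the same outer size, walls and floor as tray_pockets, but without cross walls: one open space 215 by 80 mm, room for three blocks in a row along x; origin at the centre of its underside
- jar: bystander: small lidded clear jar, 52 mm across, 55 mm tall; origin at its underside
- marker: bystander: marker pen 115 mm long lying along its own x; origin on its underside near its middle
- tape_roll: bystander: yellow tape roll, 60 mm across, 20 mm tall, lying flat; origin at the centre of its underside
- meter: bystander: grey hand meter with a display 75 x 150 x 16 mm lying flat; origin at the centre of its underside
- spatula: bystander: lab spatula 170 mm long lying flat along its own x
- wash_bottle: bystander: white wash bottle, 72 mm across, 225 mm tall, off to the left; origin at its underside
Mind the look-alikes: they are no part of the job. What is shaped like the block_e but green or orange is not meant.

How it is judged:
By the outcome, as a careful person would: the job done as asked, in the order asked, and still so for the second after the job is handed in, with the robot touching nothing.
Of block_a, block_b, block_c, block_d, block_e, block_f only 4 to 6 are there at a start; the rules pass over those that are not, and their reading is None.
At some moment in a run one of block_a, block_b, block_c, block_d, block_e, block_f may be knocked a few centimetres aside while the robot is not near it.
It also fails if it takes over 210 s, if anything falls off the work surface, if the arm or the gripper's body presses on something with over 40 N, if the wrist force passes 120 N, or if a joint passes its speed limit or range.

### The arm

A 6-joint arm with a two-finger parallel gripper is mounted at the origin on the work surface. World frame = base frame: x ahead of the robot, y to its left, z up, the work surface at z = 0. Lengths are in m, angles in rad, forces in N, time in s.
With the tool pointing down it reaches from about 0.375 to 0.925 m from the base axis. Payload 5.7 kg.
Tool frame: the origin (TCP) lies midway between the tips of the shut fingers; the grasp point (between the pads) lies 19 mm behind it; z points along the fingers, y is the line along which they close (so a half turn about z gives the same grasp; the last joint's range is limited). The gripper opens to 88 mm and grips with 3 to 60 N. Pads are 20 mm wide; open, the fingers measure 115 mm over their backs; the gripper's body (75 mm by 178 mm) begins 61 mm behind the grasp point.
Start: joints at [1.109, 0.359, 1.51, -0, 1.272, -0.115], TCP at [0.204, 0.564, 0.197] pointing down, gripper open.
Joint ranges: [-2.97, 2.97], [-1.01, 2.36], [0.21, 2.38], [-0.96, 4.11], [0.2, 2.71], [-2.98, 2.98]. Speed limits (rad/s): [2.39, 2.39, 3.14, 3.14, 3.14, 3.14].

### API

Orientations are given as a unit quaternion [w, x, y, z].
In Python, from station import bot gives the robot as it stands.
- The arm moves only by the tool arm_command, never from a script. Its argument "rows" is a list of rows, each a list of 7 numbers: the turn, a rotation vector about the tool's x, y, z in degrees, then the shift along the tool's x, y, z in m, then the opening, from -1 (shut) to 1 (fully open). A call has 1 to 8 rows; each row is the pose to reach, as a shift and turn from the pose commanded when the call began, along the tool's axes at that moment; what a row does not reach only later rows make up. A row lasts 1/8 s, in which the tool goes at most 62.5 mm and 10.7 degrees, less where a joint would pass 70% of its speed; a pose out of reach is approached as far as the arm can. A call with a gripper value outside its range is refused whole. The fingers move at their own pace and stop on an object; "grip_force" is the grip in N (left out, the last holds). Time passes only in rows, so rows that repeat a pose let the fingers close. It gives the time, the measured TCP pose, the force, the opening and the grip force at its end, in the units of the state.
- bot.read_state(): the state, without advancing time (a new reading comes with each control period).
- bot.get_image(name): name is "scene" or "top"; returns a dict with "pixels" (420x560x3 uint8, red, green, blue), "fx", "fy", "cx", "cy" (pixels), "dist" ([k1, k2, p1, p2, k3] as OpenCV has them; the pictures are not rectified), "origin" and "attitude" of the camera in the world. Camera axes: x right, y down, z forward; pixel columns grow to the right and rows downward; lengths in m; the calibration is good to about 2 mm. A picture is of the moment at which its call begins. There is no depth.
- bot.close_job(): hands the job in; it is judged then, once.
Trained networks look in the newest picture that a camera, given by its name, has taken for a name from the list of things; names that differ only in an ending like _2 or _b are one class to them, and where a whole thing is asked for, a point or a joint stands for the part that bears it (a point fixed in the world has none). Each returns a list of dicts, best first, with "score" (0 to 1); they miss things now and then, are a little off and sometimes report something else, mostly with a low value. They report only what shows in the picture. A call takes as long as a camera call. They do not tell look-alikes from the thing itself.
- bot.cut_out(name, camera): "mask" (420x560 bool, what is visible of it) and "xy" ([column, row] in pixels, amid what is visible of it).
The state is a dict: "clock": time; "qpos": joint angles; "joint_velocities": joint speeds; "joint_efforts": joint torques, N m; "eef_pos": TCP position; "ee_rot": TCP orientation; "wrist_force": force on the tool from outside, world axes, zero at the start; "wrist_torque": the same for the moment, N m; "opening": finger opening in m; "grasp_force": force on a finger pad.
Only numpy, scipy, OpenCV 4.12 (cv2) and the standard library are available. Lean on these libraries where they do the work, as an engineer would, in place of code of your own. Each camera call takes 0.05 s, during which the arm holds its last target. There are 200 camera calls.

## Working session

There is one attempt and no reset: what is moved stays moved. The work goes in short steps, Python scripts to look and compute and a tool call to move; the robot and the scene stay as the last step left them, time stands still between calls to the robot, and variables do not carry over. Pictures are saved under pics/ and viewed, at most 14 in all, crops included, and the job is handed in when it is done.

Besides the shell and the picture viewer there is one more tool, called as name(argument=value, ...) on one line, values as JSON. arm_command: Moves the arm, as the interface text tells. Its arguments: {"type":"object","properties":{"rows":{"type":"array","items":{"type":"array","items":{"type":"number"}}},"grip_force":{"type":"number"}},"required":["rows"]}

```bash
ls; mkdir -p pics; cat > h.py <<'E'
import numpy as np, cv2
from scipy.spatial.transform import Rotation as R
from station import bot
def rot(q): q=np.array(q,float); return R.from_quat([q[1],q[2],q[3],q[0]]).as_matrix() if q.size==4 else q.reshape(3,3)
def ray(im,uv):
    K=np.array([[im["fx"],0,im["cx"]],[0,im["fy"],im["cy"]],[0,0,1]])
    p=cv2.undistortPoints(np.array(uv,float).reshape(-1,1,2),K,np.array(im["dist"])).reshape(-1,2)
    d=np.c_[p,np.ones(len(p))]@rot(im["attitude"]).T
    return np.array(im["origin"]),d
def atz(im,uv,z):
    o,d=ray(im,uv); return (o+d*((z-o[2])/d[:,2])[:,None])[:,:2]
def proj(im,P):
    K=np.array([[im["fx"],0,im["cx"]],[0,im["fy"],im["cy"]],[0,0,1]])
    A=rot(im["attitude"]); rv=cv2.Rodrigues(A.T)[0]; t=-A.T@np.array(im["origin"])
    return cv2.projectPoints(np.array(P,float).reshape(-1,3),rv,t,K,np.array(im["dist"]))[0].reshape(-1,2)
def save(im,n,crop=None,s=1):
    p=im["pixels"][:,:,::-1]
    if crop: x0,y0,x1,y1=crop; p=p[y0:y1,x0:x1]
    cv2.imwrite("pics/"+n,cv2.resize(p,None,fx=s,fy=s,interpolation=cv2.INTER_CUBIC))
E
python3 - <<'E'
from h import *
for c in("scene","top"):
    im=bot.get_image(c); save(im,c+"0.png",s=1.42); print(c,im["origin"],im["attitude"],im["fx"])
    for n in "block_a probe holder hook tray_pockets tray_plain jar marker tape_roll meter spatula wash_bottle".split():
        print(n,[(round(d["score"],2),np.round(d["xy"]).astype(int).tolist(),int(d["mask"].sum())) for d in bot.cut_out(n,c)])
print(bot.read_state())
E
```

```text
pics
scene [ 0.93883838 -0.65439858  0.7840421 ] [-0.438668    0.85822227  0.24268431 -0.11013287] 406.27286930281036
block_a [(0.91, [306, 228], 525), (0.85, [235, 307], 850), (0.84, [266, 220], 458), (0.75, [367, 337], 977), (0.72, [271, 270], 736), (0.7, [319, 198], 1467), (0.67, [86, 310], 970), (0.64, [194, 285], 823), (0.63, [224, 176], 368), (0.62, [230, 249], 603), (0.25, [155, 360], 4734)]
probe [(0.77, [297, 283], 331)]
holder [(0.72, [291, 310], 1516)]
hook [(0.86, [350, 286], 1161), (0.69, [241, 367], 796)]
tray_pockets [(0.71, [155, 359], 4700), (0.7, [298, 289], 347)]
tray_plain [(0.81, [319, 199], 1488)]
jar [(0.67, [242, 366], 749)]
marker [(0.52, [345, 228], 131)]
tape_roll [(0.61, [229, 228], 264), (0.24, [266, 219], 440)]
meter [(0.97, [249, 204], 732), (0.63, [156, 358], 4810), (0.37, [301, 286], 362)]
spatula [(0.59, [162, 276], 867)]
wash_bottle [(0.76, [336, 155], 947)]
top [0.31943912 0.1173892  1.51398533] [-0.04909745  0.70953536 -0.70097738  0.05272312] 410.7390450982357
block_a [(0.75, [266, 229], 215), (0.73, [226, 298], 224), (0.73, [355, 265], 537), (0.
[... 777 characters left out ...]
.3, 'qpos': array([ 1.10890556e+00,  3.58774356e-01,  1.51042800e+00,  2.47512331e-05,
        1.27251580e+00, -1.15083379e-01]), 'joint_velocities': array([-0.00027343, -0.0003162 ,  0.00038728,  0.00332151,  0.00059121,
        0.00012595]), 'joint_efforts': array([ 9.44721251e-04, -5.15347338e+01, -2.71118885e+01,  6.75446028e-02,
        2.48046499e-02, -1.12120259e-05]), 'eef_pos': array([0.20390194, 0.56423149, 0.19672738]), 'ee_rot': array([-2.91931864e-05,  1.72539575e-01,  9.85002584e-01, -5.67934867e-05]), 'wrist_force': array([ 0.14721151, -0.3892035 , -0.54928208]), 'wrist_torque': array([ 0.00841692, -0.0124737 , -0.0340435 ]), 'grasp_force': 0.0, 'opening': 0.08771210170944406}
```

View pics/scene0.png

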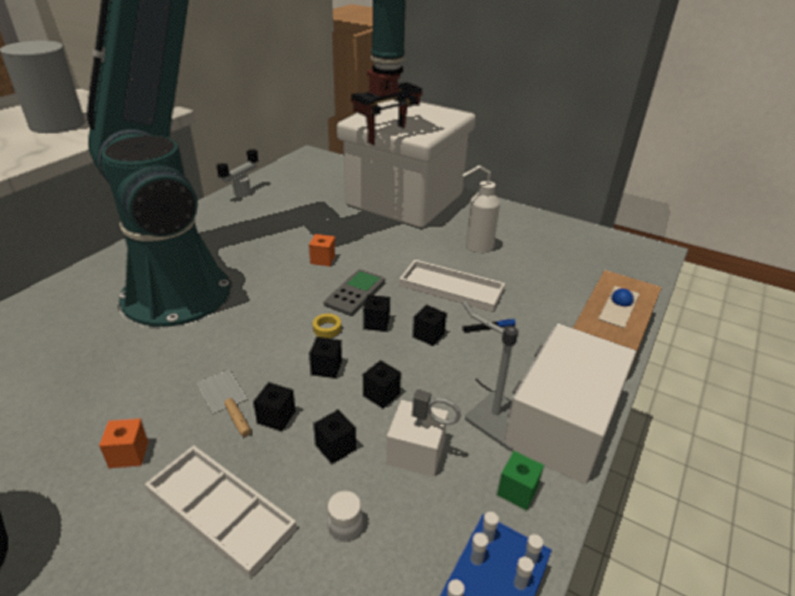

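View pics/top0.png

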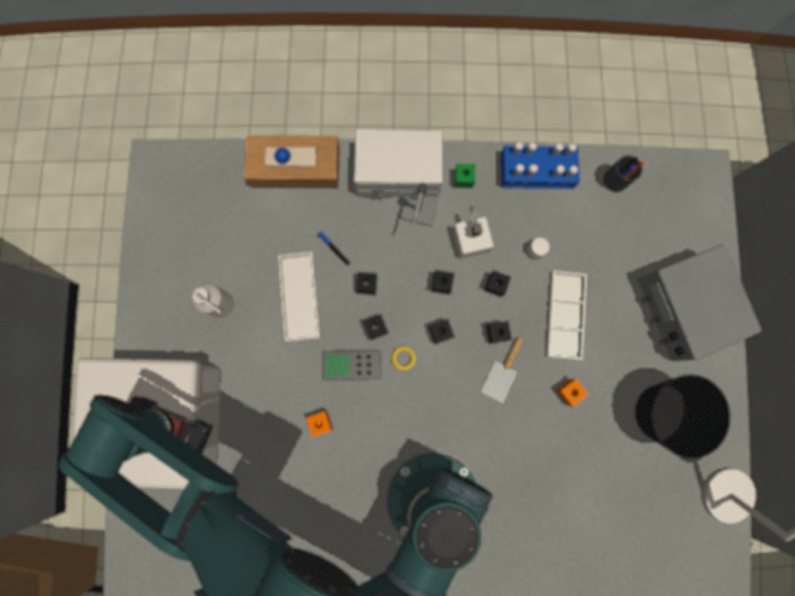

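The pictures show six black blocks, at about (261,202), (266,229), (313,194), (312,235), (348,202) and (350,234) in the top camera. The orange ones at (226,298) and (402,275) and the green one at (326,122) are look-alikes. Next I fit the poses.

```bash
cat > fit.py <<'E'
from h import *
from scipy.optimize import minimize
def box(sx,sy,z0,z1,cx=0,cy=0):
    return np.array([[cx+a*sx/2,cy+b*sy/2,z] for a in(-1,1) for b in(-1,1) for z in(z0,z1)])
def xf(P,p): c,s=np.cos(p[2]),np.sin(p[2]); return np.c_[P[:,0]*c-P[:,1]*s+p[0],P[:,0]*s+P[:,1]*c+p[1],P[:,2]]
def render(im,parts,p,S=4):
    m=np.zeros((420*S,560*S),np.uint8)
    for P in parts:
        h=cv2.convexHull(np.round((proj(im,xf(P,p))+.5)*S*16-8).astype(np.int32))
        cv2.fillConvexPoly(m,h,1,shift=4)
    return cv2.resize(m.astype(np.float32),(560,420),interpolation=cv2.INTER_AREA)
def fit(views,parts,p0,yaws):
    def cost(q):
        p=[q[0]/100,q[1]/100,q[2]/5]; c=0
        for im,m in views:
            r=render(im,parts,p); c+=1-np.minimum(r,m).sum()/np.maximum(r,m).sum()
        return c
    best=None
    for y in yaws:
        r=minimize(cost,[p0[0]*100,p0[1]*100,y*5],method="Nelder-Mead",options=dict(initial_simplex=np.array([p0[0]*100,p0[1]*100,y*5])+np.array([[0,0,0],[1,0,0],[0,1,0],[0,0,1]]),xatol=.01,fatol=1e-4,maxiter=120))
        if best is None or r.fun<best.fun: best=r
    q=best.x; return np.array([q[0]/100,q[1]/100,q[2]/5]),best.fun/len(views)
BLOCK=[box(.05,.05,0,.056)]
def black(im,m):
    return im["pixels"][m].mean(0).max()<60
def blocks(zoff=0,both=True,cams=("top","scene")):
    ims={c:bot.get_image(c) for c in cams}
    dets={c:[d for d in bot.cut_out("block_a",c) if black(ims[c],d["mask"]) and d["mask"].sum()<1600] for c in cams}
    out=[]
    for d in dets["top"]:
        im=ims["top"]; p0=atz(im,[d["xy"]],.04)[0]; v=[(im,d["mask"].astype(np.float32))]
        if "scene" in cams:
            e=proj(ims["scene"],[*p0,.028])[0]
            k=[x for x in dets["scene"] if np.hypot(*(np.array(x["xy"])-e))<10]
            if k: v.append((ims["scene"],k[0]["mask"].astype(np.float32)))
        p,f=fit(v,BLOCK,p0,[0,.5,-.5]); p[2]=(p[2]+np.pi/4)%(np.pi/2)-np.pi/4
        out.append((p,f,len(v)))
    return ims,out
E
cat > m.py <<'E'
from fit import *
ims,o=blocks()
for p,f,n in o: print("block",np.round(p[:2],4),round(np.degrees(p[2]),1),round(f,3),n)
def both(name,parts,z,pix,yaws):
    v=[]
    for c in ims:
        k=[d for d in bot.cut_out(name,c) if np.hypot(*(np.array(d["xy"])-pix[c]))<15]
        if k: v.append((ims[c],k[0]["mask"].astype(np.float32)))
    p0=atz(ims["top"],[pix["top"]],z)[0]
    p,f=fit(v,parts,p0,yaws); print(name,np.round(p[:2],4),round(np.degrees(p[2]),1),round(f,3),len(v)); return p
T=[box(.225,.09,0,.022)]
both("tray_pockets",T,.01,dict(top=(401,221),scene=(155,360)),[1.57,1.3,1.8])
both("tray_plain",T,.01,dict(top=(209,209),scene=(319,198)),[1.57,1.3,1.8])
ho=both("holder",[box(.08,.08,0,.07)],.05,dict(top=(330,169),scene=(291,310)),[0,.5])
t=np.linspace(0,2*np.pi,33)
ring=[np.array([[.036+r*np.cos(a),y,.114+r*np.sin(a)] for a in (t[i],t[i+1]) for r in(.0205,.0275) for y in(-.0035,.0035)]) for i in range(32)]
both("probe",[box(.024,.02,.092,.136),box(.009,.009,.07,.092)]+ring,.11,dict(top=(335,158),scene=(297,283)),np.arange(-3,3,.75))
im=ims["top"]; save(im,"hook_top.png",(265,120,365,195),6)
im=ims["scene"]; save(im,"hook_sc.png",(270,200,390,330),4.5)
E
python3 m.py
```

```text
block [ 0.5524 -0.0183] -8.9 0.133 2
block [ 0.4255 -0.1609] 9.2 0.074 2
block [ 0.552  -0.1584] -19.5 0.08 2
block [ 0.4278 -0.0169] 19.2 0.105 1
block [0.5491 0.1772] -2.5 0.085 2
block [0.4355 0.1524] 20.8 0.122 2
tray_pockets [ 0.473  -0.3449] -4.8 0.034 2
tray_plain [0.5122 0.3542] 186.9 0.067 2
holder [ 0.6684 -0.0947] 14.5 0.188 2
probe [ 0.6719 -0.0941] 11.1 0.156 1
```

View crops.

View pics/hook_top.png

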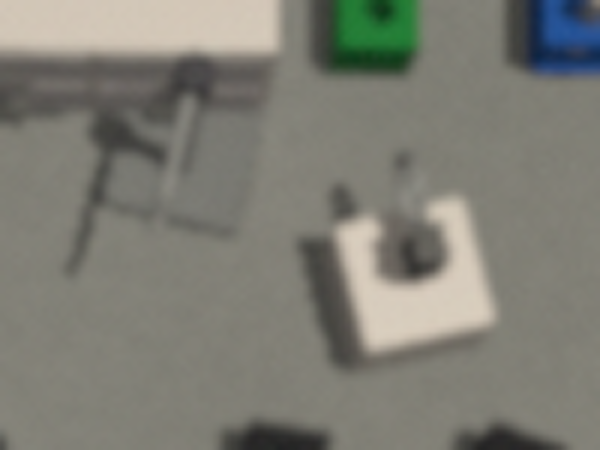

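View pics/hook_sc.png

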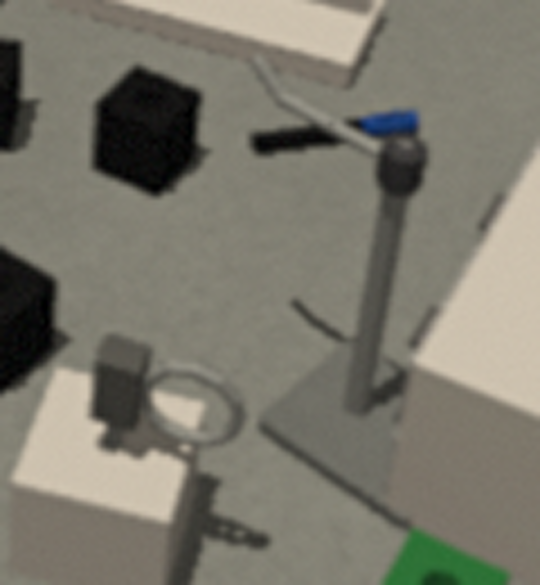

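Measured in the crops:

| Feature | Top camera | Scene camera |
|---|---|---|
| Rod top | (297,132) | (359,236) |
| Hook end | (291,157) | (327,213) |
| Bend | – | (332,220) |

The probe ring points towards world +x. Next I solve the hook and probe poses.

```bash
cat > go.py <<'E'
from h import *
def go(x,y,z,psi,s=None):
    s=s or bot.read_state(); R0=rot(s["ee_rot"]); p0=np.array(s["eef_pos"]); a=np.radians(psi)
    R1=np.array([[-np.sin(a),np.cos(a),0],[np.cos(a),np.sin(a),0],[0,0,-1]]).T.reshape(3,3)
    R1=np.column_stack([[-np.sin(a),np.cos(a),0],[np.cos(a),np.sin(a),0],[0,0,-1]])
    rv=np.degrees(R.from_matrix(R0.T@R1).as_rotvec()); d=R0.T@(np.array([x,y,z])-p0)
    print("row",np.round(rv,1).tolist(),np.round(d,4).tolist(),"n>=%.1f %.1f"%(np.linalg.norm(rv)/10.7,np.linalg.norm(d)/.0625))
def st():
    s=bot.read_state(); M=rot(s["ee_rot"])
    print(round(s["clock"],2),np.round(s["eef_pos"],4),"psi %.1f tilt %.2f"%(np.degrees(np.arctan2(M[1,1],M[0,1])),np.degrees(np.arccos(-M[2,2]))),"F",np.round(s["wrist_force"],1),"T",np.round(s["wrist_torque"],2),"open %.4f grip %.1f"%(s["opening"],s["grasp_force"]),np.round(s["qpos"],2))
E
cat > m2.py <<'E'
from fit import *
from go import *
from scipy.optimize import least_squares
T=bot.get_image("top");S=bot.get_image("scene")
obs=[(T,(291.2,157),(-.092,0,.204)),(T,(297.2,132.5),(0,0,.19)),(S,(359.3,235.6),(0,0,.192)),(S,(332,220.4),(-.075,0,.19)),(S,(326.7,213.3),(-.092,0,.204)),(S,(349.6,291),(0,0,.012))]
f=lambda p:np.concatenate([proj(i,xf(np.array([q]),p))[0]-u for i,u,q in obs])
r=least_squares(f,[.75,-.03,-.24]); print("hook",np.round(r.x[:2],4),np.degrees(r.x[2]),np.round(r.fun,1))
print("mid",xf(np.array([[-.045,0,.19]]),r.x),"tip",xf(np.array([[-.092,0,.204]]),r.x))
t=np.linspace(0,2*np.pi,33)
ring=[np.array([[.036+q*np.cos(a),y,.114+q*np.sin(a)] for a in (t[i],t[i+1]) for q in(.0205,.0275) for y in(-.0035,.0035)]) for i in range(32)]
PR=[box(.024,.02,.092,.136),box(.009,.009,.07,.092)]+ring
v=[]
for im,c,x in((T,"top",(335,158)),(S,"scene",(297,283))):
    for n in("probe","jar" if c=="top" else "meter","tray_pockets","holder"):
        k=[d for d in bot.cut_out(n,c) if np.hypot(*(np.array(d["xy"])-x))<8 and d["mask"].sum()<400]
        if k: v.append((im,k[0]["mask"].astype(np.float32)));print(c,n);break
    # white top of holder
for vv in([v] if len(v)<2 else [v,v[:1],v[1:]]):
    p,c=fit(vv,PR,(.671,-.094),[-.2,.1,.4]); print("probe",np.round(p[:2],4),np.degrees(p[2]),c)
# holder by bright threshold + convex hull
v=[]
for im,c,x in((T,"top",(330,169)),(S,"scene",(291,310))):
    m=np.zeros((420,560),np.uint8); g=im["pixels"].astype(int)
    w=((g.min(2)>(140 if c=="top" else 95))&(g[:,:,0]>g[:,:,2]+6)).astype(np.uint8)
    w[:, :]*=0; 
    k=[d for d in bot.cut_out("holder",c) if np.hypot(*(np.array(d["xy"])-x))<8]
    if k:
        cs=max(cv2.findContours(k[0]["mask"].astype(np.uint8),0,1)[0],key=cv2.contourArea)
        cv2.fillConvexPoly(m,cv2.convexHull(cs),1); v.append((im,m.astype(np.float32)))
for vv in([v] if len(v)<2 else [v,v[:1],v[1:]]):
    print("holder",fit(vv,[box(.08,.08,0,.07)],(.669,-.094),[.1,.4]))
a=T["pixels"].copy()[:,:,::-1]; a=cv2.resize(a[120:195,265:365],None,fx=6,fy=6)
m=cv2.resize(render(T,PR,p)[120:195,265:365],None,fx=6,fy=6)
b=S["pixels"][:,:,::-1][250:335,260:345]; b=cv2.resize(b,None,fx=5,fy=5); mb=cv2.resize(render(S,PR,p)[250:335,260:345],None,fx=5,fy=5)
for A,M in((a,m),(b,mb)): cv2.drawContours(A,cv2.findContours((M>.5).astype(np.uint8),1,1)[0],-1,(0,0,255),1)
o=np.zeros((450,600+425,3),np.uint8);o[:,:600]=a;o[:425,600:]=b;cv2.imwrite("pics/pr.png",cv2.resize(o,None,fx=.78,fy=.78))
st(); go(.5,.15,.35,0)
E
python3 m2.py
```

```text
hook [0.7525 0.0451] -12.57310813482642 [-0.4 -0.1 -0.4 -0.4 -0.3  0.   0.2  1.1  0.3  0.4 -0.8 -0.7]
mid [[0.70857915 0.05489989 0.19      ]] tip [[0.66270626 0.06513109 0.204     ]]
top probe
probe [ 0.6707 -0.0923] 7.710312917828774 0.2997613549232483
holder (array([ 0.66955561, -0.09550783,  0.25217163]), np.float64(0.0818282961845398))
holder (array([ 0.66894807, -0.09518322,  0.26890598]), np.float64(0.061629652976989746))
holder (array([ 0.67005663, -0.09630389,  0.2506763 ]), np.float64(0.09858185052871704))
2.35 [0.2039 0.5642 0.1967] psi 70.1 tilt 0.00 F [ 0.7  0.5 -0.4] T [-0.03 -0.03  0.05] open 0.0880 grip 0.0 [ 1.11  0.36  1.51 -0.    1.27 -0.12]
row [-0.0, 0.0, 70.1] [-0.4192, -0.289, -0.1532] n>=6.6 8.5
```

View pics/pr.png

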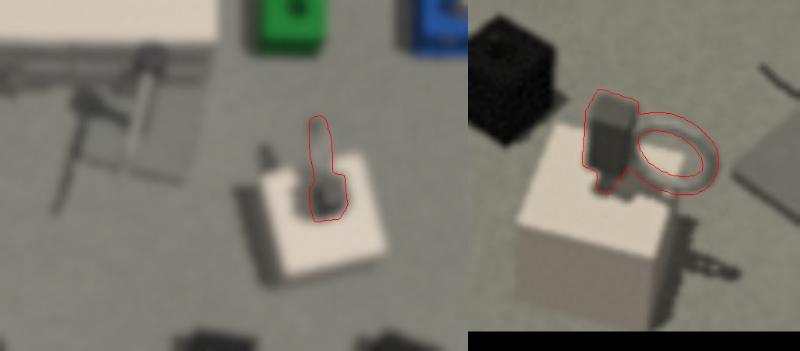

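The probe stands at about (0.6705, -0.095) with yaw about 11° (the overlay agrees), and the hook's mid point is at (0.709, 0.055). I start moving with a lift and a turn.

arm_command(rows=[[0,0,70,-0.42,-0.29,-0.153,1],[0,0,70,-0.42,-0.29,-0.153,1],[0,0,70,-0.42,-0.29,-0.153,1],[0,0,70,-0.42,-0.29,-0.153,1],[0,0,70,-0.42,-0.29,-0.153,1],[0,0,70,-0.42,-0.29,-0.153,1],[0,0,70,-0.42,-0.29,-0.153,1],[0,0,70,-0.42,-0.29,-0.153,1]])

```text
clock: 3.35
eef_pos: [0.483, 0.1726, 0.3412]
ee_rot: [0.0, 0.707, 0.707, 0.0]
wrist_force: [0.6, 0.8, -0.7]
opening: 0.0881
grasp_force: 0.0
```

```bash
python3 -c "
from go import *
st();go(.6705,-.095,.2,-79)"
```

```text
3.35 [0.483  0.1726 0.3412] psi 0.1 tilt 0.04 F [ 0.6  0.8 -0.7] T [-0.06  0.05 -0.02] open 0.0881 grip 0.0 [0.21 0.13 1.47 0.   1.54 0.21]
row [0.0, -0.0, 79.1] [-0.2679, 0.1872, 0.1412] n>=7.4 5.7
```

arm_command(rows=[[0,0,79,-0.265,0.185,0.125,1],[0,0,79,-0.265,0.185,0.125,1],[0,0,79,-0.265,0.185,0.125,1],[0,0,79,-0.265,0.185,0.125,1],[0,0,79,-0.265,0.185,0.125,1],[0,0,79,-0.265,0.185,0.125,1],[0,0,79,-0.265,0.185,0.125,1],[0,0,79,-0.265,0.185,0.125,1]])

```text
clock: 4.35
eef_pos: [0.6677, -0.0909, 0.2145]
ee_rot: [-0.0, 0.996, 0.095, -0.001]
wrist_force: [-0.5, -0.1, 0.6]
opening: 0.0877
grasp_force: 0.0
```

```bash
python3 -c "
from go import *
st();go(.6705,-.095,.095,-79)"
```

```text
4.35 [ 0.6677 -0.0909  0.2145] psi -79.1 tilt 0.07 F [-0.5 -0.1  0.6] T [-0.01  0.12 -0.01] open 0.0877 grip 0.0 [-0.24  0.45  1.31 -0.    1.38  1.14]
row [-0.0, 0.1, -0.1] [0.0021, 0.0046, 0.1195] n>=0.0 1.9
```

arm_command(rows=[[0,0,0,0.002,0.004,0,1],[0,0,0,0.002,0.004,0.06,1],[0,0,0,0.002,0.004,0.1,1],[0,0,0,0.002,0.004,0.119,1],[0,0,0,0.002,0.004,0.119,1],[0,0,0,0.002,0.004,0.119,1]])

```text
clock: 5.1
eef_pos: [0.672, -0.0941, 0.0982]
ee_rot: [0.001, 0.995, 0.097, 0.001]
wrist_force: [-0.3, 0.9, 0.4]
opening: 0.0878
grasp_force: 0.0
```

```bash
python3 -c "
from go import *
st();go(.6705,-.095,.095,-79)
im=bot.get_image('scene');save(im,'g1.png',(240,210,380,330),5)
im=bot.get_image('top');save(im,'g1t.png',(280,120,380,195),6)"
```

```text
5.1 [ 0.672  -0.0941  0.0982] psi -78.8 tilt 0.18 F [-0.3  0.9  0.4] T [-0.05  0.15  0.02] open 0.0878 grip 0.0 [-0.24  0.56  1.43 -0.    1.15  1.14]
row [0.1, -0.2, 0.2] [-0.0017, 0.0006, 0.0032] n>=0.0 0.1
```

View pics/g1.png

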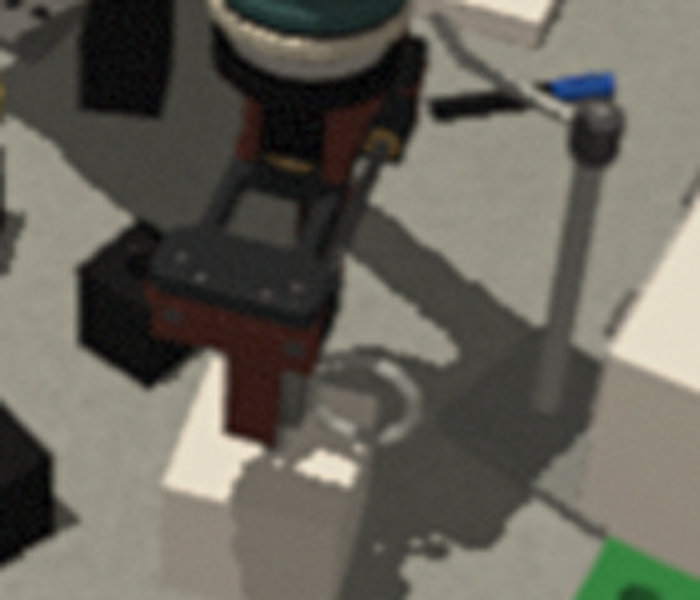

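The crop shows the fingers straddling the grip, at about (300,290), with the ring on the right. I close the gripper.

arm_command(rows=[[0,0,0,-0.001,0.001,0.001,-1],[0,0,0,-0.001,0.001,0.001,-1],[0,0,0,-0.001,0.001,0.001,-1],[0,0,0,-0.001,0.001,0.001,-1],[0,0,0,-0.001,0.001,0.001,-1],[0,0,0,-0.001,0.001,0.001,-1],[0,0,0,-0.001,0.001,0.001,-1],[0,0,0,-0.001,0.001,0.001,-1]], grip_force=30)

```text
clock: 6.2
eef_pos: [0.6696, -0.095, 0.0953]
ee_rot: [0.0, 0.995, 0.097, -0.0]
wrist_force: [0.6, -0.5, -0.2]
opening: 0.0198
grasp_force: 30.0
```

```bash
python3 -c "
from go import *
st()"
```

```text
6.2 [ 0.6696 -0.095   0.0953] psi -78.9 tilt 0.01 F [ 0.6 -0.5 -0.2] T [-0.08  0.08 -0.01] open 0.0198 grip 30.0 [-0.24  0.56  1.44 -0.    1.14  1.13]
```

arm_command(rows=[[0,0,0,0,0,-0.03,-1],[0,0,0,0,0,-0.08,-1],[0,0,0,0,0,-0.1,-1],[0,0,0,0,0,-0.12,-1],[0,0,0,0,0,-0.12,-1],[0,0,0,0,0,-0.12,-1]])

```text
clock: 6.95
eef_pos: [0.6689, -0.0947, 0.2142]
ee_rot: [-0.0, 0.995, 0.097, -0.001]
wrist_force: [-0.4, -0.2, -0.8]
opening: 0.0198
grasp_force: 30.0
```

```bash
cat > m3.py <<'E'
from fit import *
from go import *
st(); s=bot.read_state(); p=s["eef_pos"]
S=bot.get_image("scene"); u=proj(S,[p-[0,0,.0833]])[0]; print("tip expected",u, "per 1cm x,y",proj(S,[p-[-.01,0,.0833]])[0]-u,proj(S,[p-[0,-.01,.0833]])[0]-u)
k=bot.cut_out("probe","scene"); print([(d["score"],d["xy"],d["mask"].sum()) for d in k])
x,y=u.astype(int); save(S,"tip.png",(x-50,y-55,x+50,y+20),6); print("crop origin",x-50,y-55)
ims,o=blocks(cams=("top",))
for q,f,n in o: print("block",np.round(q[:2],4),round(np.degrees(q[2]),1),round(f,3),n)
E
python3 m3.py
```

```text
6.95 [ 0.6689 -0.0947  0.2142] psi -78.9 tilt 0.09 F [-0.4 -0.2 -0.8] T [ 0.01  0.19 -0.02] open 0.0198 grip 30.0 [-0.24  0.46  1.31 -0.    1.38  1.13]
tip expected [295.10479226 278.86973168] per 1cm x,y [4.04020099 1.81770915] [ 2.19185177 -2.84978873]
[(0.76, [305.3, 250.5], np.int64(497)), (0.68, [348.4, 283.8], np.int64(1124))]
crop origin 245 223
block [0.5479 0.1755] -7.0 0.09 1
block [0.438  0.1521] 27.9 0.377 1
block [ 0.5548 -0.0189] -7.4 0.076 1
block [ 0.4277 -0.015 ] 22.7 0.174 1
```

View pics/tip.png

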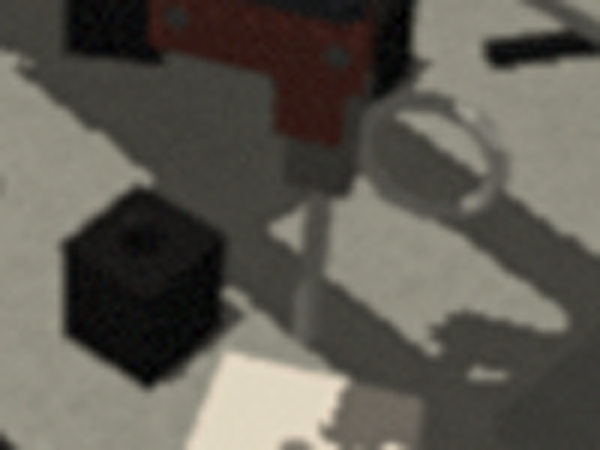

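The pin tip shows at about pixel (295,279), which is where it should be, so the tip is under the TCP to within 1 mm. I refine the bore positions from the dark openings.

```bash
cat > bore.py <<'E'
from fit import *
def bore(im,p,S=8):
    g=cv2.cvtColor(im["pixels"],cv2.COLOR_RGB2GRAY).astype(np.float32)
    c=proj(im,[[p[0],p[1],.056]])[0]; x0,y0=np.floor(c).astype(int)-12
    G=cv2.GaussianBlur(cv2.resize(g[y0:y0+25,x0:x0+25],None,fx=S,fy=S,interpolation=cv2.INTER_CUBIC),(0,0),3)
    n=np.linspace(0,2*np.pi,40)
    best=None
    # template: disc dark vs annulus bright, over bore centre candidates (mm grid)
    yy,xx=np.mgrid[0:G.shape[0],0:G.shape[1]]
    for dx in np.arange(-.009,.0091,.001):
        for dy in np.arange(-.009,.0091,.001):
            def disc(r):
                q=proj(im,np.c_[p[0]+dx+r*np.cos(n),p[1]+dy+r*np.sin(n),0*n+.056]); q=((q-[x0,y0]+.5)*S-.5)
                m=np.zeros(G.shape,np.uint8); cv2.fillPoly(m,[np.round(q).astype(np.int32)],1); return m.astype(bool)
            a=disc(.009); b=disc(.0155)&~disc(.0105)
            s=G[b].mean()-G[a].mean()
            if best is None or s>best[0]: best=(s,p[0]+dx,p[1]+dy)
    return np.round(best,4)
E
cat > m4.py <<'E'
from bore import *
from go import *
P=[(.553,-.0185),(.4255,-.161),(.552,-.1585),(.428,-.016),(.549,.1765),(.4365,.1525)]
im={c:bot.get_image(c) for c in("top","scene")}
for p in P: print(p,*[bore(im[c],p) for c in im])
go(.553,-.0185,.16,-79)
E
python3 m4.py
```

```text
(0.553, -0.0185) [14.1909  0.562  -0.0275] [ 9.9026  0.553  -0.0185]
(0.4255, -0.161) [ 0.2954  0.4305 -0.17  ] [ 9.986   0.4265 -0.161 ]
(0.552, -0.1585) [ 0.1868  0.557  -0.1675] [12.9075  0.561  -0.1495]
(0.428, -0.016) [10.4868  0.425  -0.016 ] [10.7962  0.419  -0.025 ]
(0.549, 0.1765) [17.0775  0.558   0.1785] [6.3961 0.555  0.1675]
(0.4365, 0.1525) [12.6567  0.4455  0.1615] [6.1558 0.4455 0.1465]
row [-0.0, 0.1, 0.1] [-0.0993, -0.0973, 0.0547] n>=0.0 2.4
```

arm_command(rows=[[0,0,0,-0.05,-0.049,0,-1],[0,0,0,-0.0995,-0.0975,0.02,-1],[0,0,0,-0.0995,-0.0975,0.054,-1],[0,0,0,-0.0995,-0.0975,0.054,-1],[0,0,0,-0.0995,-0.0975,0.054,-1],[0,0,0,-0.0995,-0.0975,0.054,-1]])

```text
clock: 8.0
eef_pos: [0.5557, -0.0194, 0.1628]
ee_rot: [0.001, 0.995, 0.097, 0.002]
wrist_force: [0.1, 0.1, -1.8]
opening: 0.0201
grasp_force: 30.0
```

```bash
cat > m5.py <<'E'
from bore import *
from go import *
import sys
st()
s=bot.read_state();S=bot.get_image("scene");p=s["eef_pos"]
u=proj(S,[p-[0,0,.0833]])[0].astype(int); print("tip px",proj(S,[p-[0,0,.0833]])[0]); save(S,sys.argv[1],(u[0]-40,u[1]-40,u[0]+40,u[1]+35),8)
go(.553,-.0185,.1023,-79)
E
python3 m5.py b1.png
```

```text
8.0 [ 0.5557 -0.0194  0.1628] psi -78.9 tilt 0.20 F [ 0.1  0.1 -1.8] T [-0.01  0.2  -0.06] open 0.0201 grip 30.0 [-0.16  0.33  1.65 -0.    1.16  1.22]
tip px [268.8524317  256.49620749]
row [0.1, -0.2, 0.1] [-0.0023, -0.0013, 0.0603] n>=0.0 1.0
```

View pics/b1.png

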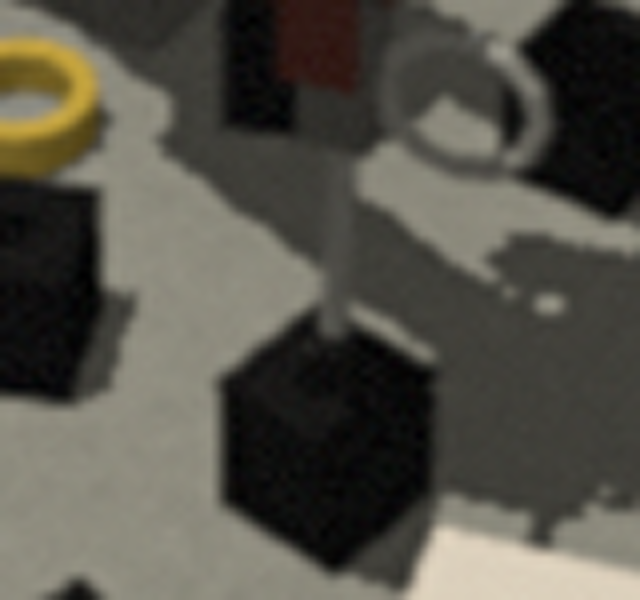

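arm_command(rows=[[0,0,0,0,0,0,-1],[0,0,0,0,0,0.012,-1],[0,0,0,0,0,0.02,-1],[0,0,0,0,0,0.026,-1],[0,0,0,0,0,0.03,-1],[0,0,0,0,0,0.03,-1]])

```text
clock: 8.8
eef_pos: [0.5529, -0.0184, 0.1309]
ee_rot: [-0.0, 0.995, 0.097, -0.0]
wrist_force: [0.6, 0.2, -1.5]
opening: 0.0199
grasp_force: 30.0
```

```bash
python3 -c "
from go import *
st();go(.553,-.0185,.1023,-79)"
```

```text
8.8 [ 0.5529 -0.0184  0.1309] psi -78.9 tilt 0.05 F [ 0.6  0.2 -1.5] T [0.03 0.11 0.01] open 0.0199 grip 30.0 [-0.16  0.36  1.69 -0.    1.09  1.22]
row [-0.0, 0.0, 0.1] [0.0001, 0.0001, 0.0286] n>=0.0 0.5
```

arm_command(rows=[[0,0,0,0,0,0.012,-1],[0,0,0,0,0,0.02,-1],[0,0,0,0,0,0.024,-1],[0,0,0,0,0,0.027,-1],[0,0,0,0,0,0.029,-1],[0,0,0,0,0,0.029,-1],[0,0,0,0,0,0.029,-1]])

```text
clock: 9.68
eef_pos: [0.5553, -0.0188, 0.1049]
ee_rot: [0.001, 0.995, 0.097, 0.002]
wrist_force: [-2.5, 0.4, 14.8]
opening: 0.0198
grasp_force: 30.0
```

```bash
python3 -c "
from go import *
st();go(.428,-.0165,.17,-79)"
```

```text
9.68 [ 0.5553 -0.0188  0.1049] psi -78.9 tilt 0.26 F [-2.5  0.4 14.8] T [ 0.08  0.72 -0.01] open 0.0198 grip 30.0 [-0.16  0.39  1.71 -0.    1.03  1.22]
row [0.1, -0.2, 0.1] [-0.1242, -0.0267, -0.0657] n>=0.0 2.3
```

Block 1 at (0.553, -0.0185) is blind: the pin met 15 N with its tip at z = 21.6 mm. On to the block at (0.428, -0.0165).

arm_command(rows=[[0,0,0,0,0,-0.05,-1],[0,0,0,-0.05,-0.011,-0.063,-1],[0,0,0,-0.11,-0.024,-0.063,-1],[0,0,0,-0.122,-0.026,-0.063,-1],[0,0,0,-0.122,-0.026,-0.063,-1],[0,0,0,-0.122,-0.026,-0.063,-1],[0,0,0,-0.122,-0.026,-0.04,-1],[0,0,0,-0.122,-0.026,-0.029,-1]])

```text
clock: 10.68
eef_pos: [0.4295, -0.0166, 0.1304]
ee_rot: [-0.0, 0.995, 0.097, -0.0]
wrist_force: [-1.0, -0.1, -1.7]
opening: 0.0196
grasp_force: 30.0
```

```bash
python3 -c "
from go import *
st();go(.428,-.0165,.1033,-79)"
```

```text
10.68 [ 0.4295 -0.0166  0.1304] psi -78.9 tilt 0.03 F [-1.  -0.1 -1.7] T [-0.07  0.18 -0.02] open 0.0196 grip 30.0 [-0.2   0.2   1.94 -0.    1.    1.18]
row [-0.0, 0.0, 0.1] [-0.0015, -0.0004, 0.0271] n>=0.0 0.4
```

arm_command(rows=[[0,0,0,0,0,0.01,-1],[0,0,0,0,0,0.018,-1],[0,0,0,0,0,0.023,-1],[0,0,0,0,0,0.026,-1],[0,0,0,0,0,0.028,-1],[0,0,0,0,0,0.028,-1],[0,0,0,0,0,0.028,-1]])

```text
clock: 11.55
eef_pos: [0.4298, -0.0167, 0.1048]
ee_rot: [0.0, 0.995, 0.097, 0.001]
wrist_force: [-1.5, 1.0, 12.4]
opening: 0.0197
grasp_force: 30.0
```

```bash
python3 -c "
from go import *
st();go(.4255,-.161,.165,-79)"
```

```text
11.55 [ 0.4298 -0.0167  0.1048] psi -78.9 tilt 0.16 F [-1.5  1.  12.4] T [0.19 0.64 0.01] open 0.0197 grip 30.0 [-0.2   0.24  1.97  0.    0.93  1.18]
row [0.1, -0.1, 0.1] [-0.0319, 0.1408, -0.0601] n>=0.0 2.5
```

The block at (0.428, -0.0165) is blind too. Next is the one at (0.4255, -0.161).

arm_command(rows=[[0,0,0,0,0,-0.05,-1],[0,0,0,-0.012,0.055,-0.063,-1],[0,0,0,-0.025,0.115,-0.063,-1],[0,0,0,-0.031,0.141,-0.063,-1],[0,0,0,-0.031,0.141,-0.063,-1],[0,0,0,-0.031,0.141,-0.063,-1],[0,0,0,-0.031,0.141,-0.04,-1],[0,0,0,-0.031,0.141,-0.029,-1]])

```text
clock: 12.55
eef_pos: [0.4245, -0.1591, 0.1315]
ee_rot: [-0.001, 0.995, 0.098, -0.001]
wrist_force: [-0.1, 0.4, -2.3]
opening: 0.0199
grasp_force: 30.0
```

```bash
python3 -c "
from go import *
st();go(.4255,-.161,.1033,-79)"
```

```text
12.55 [ 0.4245 -0.1591  0.1315] psi -78.8 tilt 0.11 F [-0.1  0.4 -2.3] T [-0.01  0.12  0.01] open 0.0199 grip 30.0 [-0.51  0.23  1.89  0.    1.02  0.86]
row [-0.1, 0.1, 0.2] [0.0007, 0.0021, 0.0282] n>=0.0 0.5
```

arm_command(rows=[[0,0,0,0,0.001,0.01,-1],[0,0,0,0,0.001,0.018,-1],[0,0,0,0,0.001,0.023,-1],[0,0,0,0,0.001,0.026,-1],[0,0,0,0,0.001,0.028,-1],[0,0,0,0,0.001,0.028,-1],[0,0,0,0,0.001,0.028,-1]])

```text
clock: 13.42
eef_pos: [0.4258, -0.1621, 0.1049]
ee_rot: [0.0, 0.995, 0.097, 0.0]
wrist_force: [-0.5, 0.1, 6.3]
opening: 0.0194
grasp_force: 30.0
```

```bash
python3 -c "
from go import *
st();go(.552,-.1585,.165,-79)"
```

```text
13.43 [ 0.4258 -0.1621  0.1049] psi -78.9 tilt 0.06 F [-0.5  0.1  6.3] T [0.2  0.4  0.02] open 0.0194 grip 30.0 [-0.52  0.27  1.92 -0.    0.95  0.86]
row [0.0, -0.0, 0.1] [0.1245, 0.0209, -0.0599] n>=0.0 2.2
```

The block at (0.4255, -0.161) is blind, stopped at the same height with about 8 N net. Next is (0.552, -0.1585).

arm_command(rows=[[0,0,0,0,0,-0.05,-1],[0,0,0,0.05,0.009,-0.063,-1],[0,0,0,0.11,0.019,-0.063,-1],[0,0,0,0.124,0.021,-0.063,-1],[0,0,0,0.124,0.021,-0.063,-1],[0,0,0,0.124,0.021,-0.063,-1],[0,0,0,0.124,0.021,-0.04,-1],[0,0,0,0.124,0.021,-0.029,-1]])

```text
clock: 14.42
eef_pos: [0.5492, -0.1583, 0.1325]
ee_rot: [-0.0, 0.995, 0.097, -0.001]
wrist_force: [1.0, 0.2, -0.8]
opening: 0.0197
grasp_force: 30.0
```

```bash
python3 -c "
from go import *
st();go(.552,-.1585,.1033,-79)"
```

```text
14.43 [ 0.5492 -0.1583  0.1325] psi -78.9 tilt 0.12 F [ 1.   0.2 -0.8] T [-0.09  0.11 -0.03] open 0.0197 grip 30.0 [-0.4   0.39  1.65 -0.    1.11  0.98]
row [-0.1, 0.1, 0.1] [0.0028, 0.0008, 0.0292] n>=0.0 0.5
```

arm_command(rows=[[0,0,0,0.001,0,0.01,-1],[0,0,0,0.001,0,0.018,-1],[0,0,0,0.001,0,0.023,-1],[0,0,0,0.001,0,0.026,-1],[0,0,0,0.001,0,0.028,-1],[0,0,0,0.001,0,0.029,-1],[0,0,0,0.001,0,0.029,-1]])

```text
clock: 15.3
eef_pos: [0.5522, -0.1583, 0.1045]
ee_rot: [0.0, 0.995, 0.097, 0.0]
wrist_force: [-0.4, 0.2, -1.3]
opening: 0.0198
grasp_force: 30.0
```

```bash
python3 -c "
from go import *
st();go(.549,.1765,.165,-79)
from fit import *
ims,o=blocks()
for q,f,n in o: print('block',np.round(q[:2],4),round(np.degrees(q[2]),1),round(f,3),n)"
```

```text
15.3 [ 0.5522 -0.1583  0.1045] psi -78.9 tilt 0.01 F [-0.4  0.2 -1.3] T [-0.04  0.14 -0.  ] open 0.0198 grip 30.0 [-0.4   0.42  1.67 -0.    1.05  0.98]
row [0.0, -0.0, 0.1] [0.0615, -0.3291, -0.0606] n>=0.0 5.4
block [0.5483 0.1768] -4.5 0.078 2
block [0.4363 0.1522] 24.3 0.219 2
block [ 0.554  -0.0175] -5.1 0.148 2
block [ 0.4278 -0.0162] 20.8 0.108 1
```

There is no force yet at z = 0.1045, so I go 7 mm deeper to make sure.

arm_command(rows=[[0,0,0,0,0,0.002,-1],[0,0,0,0,0,0.004,-1],[0,0,0,0,0,0.007,-1],[0,0,0,0,0,0.007,-1]])

```text
clock: 16.0
eef_pos: [0.5518, -0.1582, 0.097]
ee_rot: [-0.0, 0.995, 0.097, -0.0]
wrist_force: [-0.4, 0.0, -2.1]
opening: 0.0197
grasp_force: 30.0
```

```bash
python3 -c "
from go import *
st();go(.549,.1765,.165,-79)"
```

```text
16.0 [ 0.5518 -0.1582  0.097 ] psi -78.9 tilt 0.04 F [-0.4  0.  -2.1] T [-0.01  0.14 -0.03] open 0.0197 grip 30.0 [-0.4   0.43  1.68 -0.    1.04  0.98]
row [-0.0, 0.0, 0.1] [0.0618, -0.329, -0.068] n>=0.0 5.5
```

The block at (0.552, -0.158) is bored through: the tip reached 14 mm with no force. Next is (0.5487, 0.1767).

arm_command(rows=[[0,0,0,0,0,-0.055,-1],[0,0,0,0.01,-0.055,-0.07,-1],[0,0,0,0.0218,-0.116,-0.07,-1],[0,0,0,0.033,-0.176,-0.07,-1],[0,0,0,0.0445,-0.237,-0.07,-1],[0,0,0,0.056,-0.298,-0.07,-1],[0,0,0,0.0618,-0.329,-0.07,-1],[0,0,0,0.0618,-0.329,-0.07,-1]])

```text
clock: 17.0
eef_pos: [0.549, 0.1788, 0.1673]
ee_rot: [-0.0, 0.995, 0.099, 0.0]
wrist_force: [-0.3, 0.0, -3.0]
opening: 0.02
grasp_force: 30.0
```

arm_command(rows=[[0,0,0,0,0,0,-1],[0,0,0,0,0,0,-1],[0,0,0,0,0,0.02,-1],[0,0,0,0,0,0.034,-1]])

```text
clock: 17.5
eef_pos: [0.5492, 0.1752, 0.1327]
ee_rot: [0.0, 0.995, 0.096, -0.0]
wrist_force: [-1.0, -0.4, -1.3]
opening: 0.0196
grasp_force: 30.0
```

```bash
python3 -c "
from go import *
st();go(.5487,.1767,.1033,-79)"
```

```text
17.5 [0.5492 0.1752 0.1327] psi -79.0 tilt 0.03 F [-1.  -0.4 -1.3] T [-0.05  0.15  0.01] open 0.0196 grip 30.0 [ 0.19  0.39  1.64 -0.    1.12  1.57]
row [0.0, 0.0, 0.0] [-0.0002, -0.0015, 0.0293] n>=0.0 0.5
```

arm_command(rows=[[0,0,0,0,-0.001,0.01,-1],[0,0,0,0,-0.001,0.018,-1],[0,0,0,0,-0.001,0.023,-1],[0,0,0,0,-0.001,0.027,-1],[0,0,0,0,-0.001,0.03,-1],[0,0,0,0,-0.001,0.032,-1],[0,0,0,0,-0.001,0.032,-1]])

```text
clock: 18.38
eef_pos: [0.5491, 0.1774, 0.1013]
ee_rot: [0.0, 0.995, 0.097, -0.0]
wrist_force: [0.3, -0.5, -1.6]
opening: 0.0198
grasp_force: 30.0
```

```bash
python3 -c "
from go import *
st();go(.4363,.1523,.165,-79)"
```

```text
18.38 [0.5491 0.1774 0.1013] psi -78.9 tilt 0.01 F [ 0.3 -0.5 -1.6] T [-0.07  0.12  0.01] open 0.0198 grip 30.0 [ 0.19  0.43  1.67 -0.    1.05  1.57]
row [0.0, 0.0, 0.1] [-0.1155, 0.0029, -0.0637] n>=0.0 2.1
```

The block at (0.549, 0.177) is bored through. The last one is (0.4363, 0.1523).

arm_command(rows=[[0,0,0,0,0,-0.055,-1],[0,0,0,-0.055,0.002,-0.065,-1],[0,0,0,-0.11,0.003,-0.065,-1],[0,0,0,-0.1155,0.003,-0.065,-1],[0,0,0,-0.1155,0.003,-0.065,-1],[0,0,0,-0.1155,0.003,-0.065,-1],[0,0,0,-0.1155,0.003,-0.045,-1],[0,0,0,-0.1155,0.003,-0.03,-1]])

```text
clock: 19.38
eef_pos: [0.438, 0.1524, 0.1308]
ee_rot: [0.0, 0.995, 0.097, 0.0]
wrist_force: [-0.1, -0.2, -2.5]
opening: 0.0198
grasp_force: 30.0
```

```bash
python3 -c "
from go import *
st();go(.4363,.1523,.1013,-79)"
```

```text
19.38 [0.438  0.1524 0.1308] psi -78.9 tilt 0.05 F [-0.1 -0.2 -2.5] T [-0.05  0.11 -0.02] open 0.0198 grip 30.0 [ 0.19  0.24  1.88 -0.    1.02  1.56]
row [0.0, -0.0, 0.1] [-0.0017, -0.0002, 0.0295] n>=0.0 0.5
```

arm_command(rows=[[0,0,0,0,0,0.01,-1],[0,0,0,0,0,0.018,-1],[0,0,0,0,0,0.023,-1],[0,0,0,0,0,0.027,-1],[0,0,0,0,0,0.029,-1],[0,0,0,0,0,0.03,-1],[0,0,0,0,0,0.03,-1]])

```text
clock: 20.25
eef_pos: [0.4364, 0.1522, 0.1015]
ee_rot: [0.0, 0.995, 0.097, 0.0]
wrist_force: [-0.1, -0.2, -1.4]
opening: 0.0195
grasp_force: 30.0
```

```bash
python3 -c "
from go import *
st();go(.4363,.1523,.3,-79)"
```

```text
20.25 [0.4364 0.1522 0.1015] psi -78.9 tilt 0.01 F [-0.1 -0.2 -1.4] T [-0.03  0.1  -0.07] open 0.0195 grip 30.0 [ 0.19  0.28  1.91 -0.    0.95  1.56]
row [0.0, -0.0, 0.1] [-0.0001, -0.0001, -0.1985] n>=0.0 3.2
```

That block is bored through too. So three are through: (0.552, -0.158), (0.549, 0.177) and (0.436, 0.152). The other three are blind. Next comes the hook.

arm_command(rows=[[0,0,0,0,0,-0.055,-1],[0,0,0,0,0,-0.11,-1],[0,0,0,0,0,-0.16,-1],[0,0,0,0,0,-0.2,-1],[0,0,0,0,0,-0.2,-1]])

```text
clock: 20.88
eef_pos: [0.4386, 0.1527, 0.3047]
ee_rot: [-0.0, 0.995, 0.097, 0.004]
wrist_force: [-0.9, 0.6, -0.8]
opening: 0.0198
grasp_force: 30.0
```

```bash
python3 -c "
from go import *
st();go(.6227,.0372,.29,-12.6)"
```

```text
20.88 [0.4386 0.1527 0.3047] psi -78.9 tilt 0.42 F [-0.9  0.6 -0.8] T [-0.04  0.09 -0.01] open 0.0198 grip 30.0 [ 0.19  0.06  1.63 -0.    1.44  1.56]
row [0.3, -0.4, -66.3] [0.1582, 0.1489, 0.0159] n>=6.2 3.5
```

arm_command(rows=[[0,0,-66.3,0.159,0.149,0.01,-1],[0,0,-66.3,0.159,0.149,0.01,-1],[0,0,-66.3,0.159,0.149,0.01,-1],[0,0,-66.3,0.159,0.149,0.01,-1],[0,0,-66.3,0.159,0.149,0.01,-1],[0,0,-66.3,0.159,0.149,0.01,-1],[0,0,-66.3,0.159,0.149,0.01,-1],[0,0,-66.3,0.159,0.149,0.01,-1]])

```text
clock: 21.88
eef_pos: [0.6205, 0.0368, 0.2903]
ee_rot: [-0.001, 0.781, 0.624, -0.001]
wrist_force: [-0.6, -0.5, -1.4]
opening: 0.0199
grasp_force: 30.0
```

```bash
python3 -c "
from go import *
st();go(.6227,.0372,.178,-12.6)"
```

```text
21.88 [0.6205 0.0368 0.2903] psi -12.7 tilt 0.10 F [-0.6 -0.5 -1.4] T [-0.06  0.01 -0.03] open 0.0199 grip 30.0 [-0.05  0.33  1.33 -0.    1.49  0.17]
row [-0.1, 0.0, -0.1] [0.0009, 0.0022, 0.1123] n>=0.0 1.8
```

arm_command(rows=[[0,0,0,0,0,0.04,-1],[0,0,0,0,0,0.08,-1],[0,0,0,0,0,0.112,-1],[0,0,0,0,0,0.112,-1],[0,0,0,0,0,0.112,-1],[0,0,0,0,0,0.112,-1]])

```text
clock: 22.62
eef_pos: [0.6225, 0.0367, 0.1813]
ee_rot: [0.001, 0.78, 0.625, 0.001]
wrist_force: [0.5, 0.6, -2.3]
opening: 0.02
grasp_force: 30.0
```

```bash
cat > m6.py <<'E'
from fit import *
from go import *
import sys
st(); s=bot.read_state(); M=rot(s["ee_rot"]); p=s["eef_pos"]
S=bot.get_image("scene"); a=S["pixels"][:,:,::-1].copy()
t=np.linspace(0,2*np.pi,40); c=p+[0,0,.0187]+.036*M[:,0]
q=np.array([c+.024*(np.cos(x)*M[:,0]-np.sin(x)*M[:,2]) for x in t])
z=5; x0,y0=270,170; b=cv2.resize(a[y0:y0+120,x0:x0+130],None,fx=z,fy=z,interpolation=cv2.INTER_CUBIC)
dr=lambda P,col: cv2.polylines(b,[np.round((proj(S,P)-[x0,y0]+.5)*z).astype(np.int32)],False,col,1)
dr(q,(0,0,255)); hk=[.7525,.0451,np.radians(-12.57)]
dr(xf(np.array([[0,0,.0],[0,0,.19],[-.075,0,.19],[-.092,0,.204]]),hk),(0,255,0))
cv2.imwrite("pics/"+sys.argv[1],b)
go(*(np.array([.6227,.0372])+.08*np.array([.976,-.218])),.178,-12.6)
E
python3 m6.py hk1.png
```

```text
22.62 [0.6225 0.0367 0.1813] psi -12.6 tilt 0.19 F [ 0.5  0.6 -2.3] T [-0.04  0.14  0.04] open 0.0200 grip 30.0 [-0.05  0.4   1.48 -0.    1.26  0.17]
row [0.2, -0.0, 0.0] [0.0006, 0.0802, 0.0033] n>=0.0 1.3
```

View pics/hk1.png

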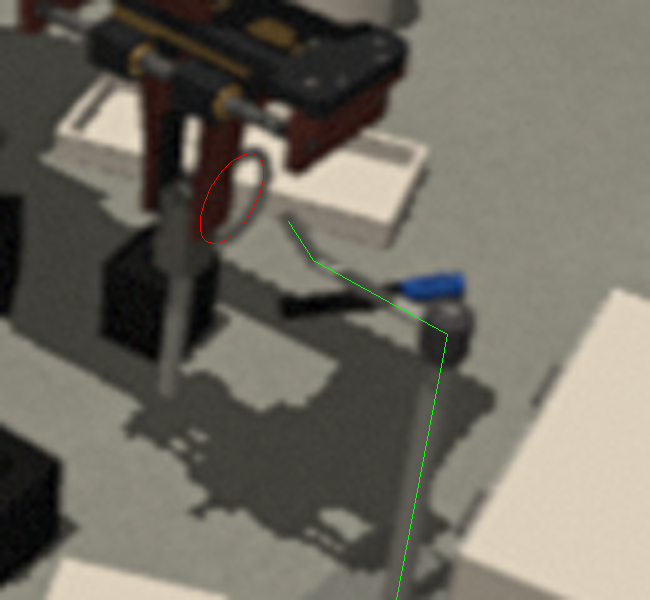

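The overlay shows the ring (red, around (235,200)) lined up with the bar (green), and the hook end at (290,220). I thread it on.

arm_command(rows=[[0,0,0,0,0.01,0,-1],[0,0,0,0,0.025,0,-1],[0,0,0,0,0.04,0,-1],[0,0,0,0,0.06,0,-1],[0,0,0,0,0.08,0,-1],[0,0,0,0,0.08,0,-1],[0,0,0,0,0.08,0,-1]])

```text
clock: 23.55
eef_pos: [0.6987, 0.0193, 0.1788]
ee_rot: [-0.0, 0.78, 0.625, -0.0]
wrist_force: [-0.1, 0.0, -1.4]
opening: 0.0199
grasp_force: 30.0
```

```bash
python3 m6.py hk2.png; python3 -c "
import cv2;a=cv2.imread('pics/hk2.png');cv2.imwrite('pics/hk2c.png',a[50:500,100:600])"
```

```text
23.55 [0.6987 0.0193 0.1788] psi -12.6 tilt 0.08 F [-0.1  0.  -1.4] T [-0.1   0.09  0.02] open 0.0199 grip 30.0 [-0.07  0.52  1.29 -0.    1.33  0.15]
row [-0.1, 0.0, 0.0] [0.0009, 0.0022, 0.001] n>=0.0 0.0
```

View pics/hk2c.png

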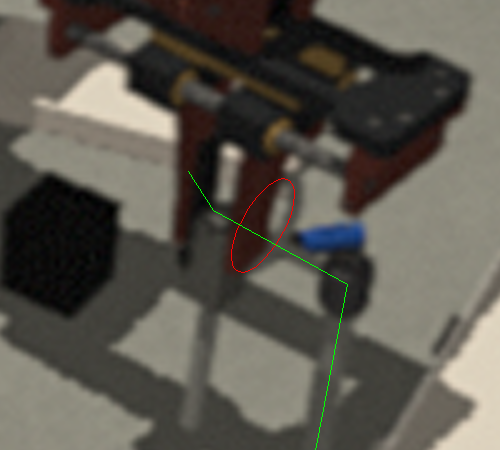

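The ring encloses the bar with no contact force. I lower it onto the bar.

arm_command(rows=[[0,0,0,0,0,0.006,-1],[0,0,0,0,0,0.012,-1],[0,0,0,0,0,0.018,-1],[0,0,0,0,0,0.021,-1],[0,0,0,0,0,0.023,-1],[0,0,0,0,0,0.023,-1],[0,0,0,0,0,0.023,-1]])

```text
clock: 24.48
eef_pos: [0.6992, 0.0192, 0.1566]
ee_rot: [0.0, 0.78, 0.625, 0.0]
wrist_force: [-1.1, -0.3, -0.4]
opening: 0.0199
grasp_force: 30.0
```

arm_command(rows=[[0,0,0,0,0,0.001,-1],[0,0,0,0,0,0.002,-1],[0,0,0,0,0,0.002,-1],[0,0,0,0,0,0.002,-1]])

```text
clock: 24.98
eef_pos: [0.6995, 0.0193, 0.1555]
ee_rot: [0.0, 0.78, 0.625, 0.0]
wrist_force: [-3.5, -0.7, 6.8]
opening: 0.02
grasp_force: 30.0
```

The ring rests on the bar. I loosen the grip and then open.

arm_command(rows=[[0,0,0,0,0,0,-1],[0,0,0,0,0,0,-1],[0,0,0,0,0,0,-1],[0,0,0,0,0,0,-1]], grip_force=3)

```text
clock: 25.48
eef_pos: [0.6992, 0.0192, 0.1541]
ee_rot: [0.0, 0.78, 0.625, -0.0]
wrist_force: [0.1, -0.1, -0.1]
opening: 0.0198
grasp_force: 3.0
```

arm_command(rows=[[0,0,0,0,0,0,-0.4],[0,0,0,0,0,0,-0.3],[0,0,0,0,0,0,-0.2],[0,0,0,0,0,0,-0.2],[0,0,0,0,0,0,-0.2],[0,0,0,0,0,0,-0.2],[0,0,0,0,0,0,-0.2],[0,0,0,0,0,0,-0.2]])

```text
clock: 26.48
eef_pos: [0.6992, 0.0193, 0.1543]
ee_rot: [0.0, 0.78, 0.625, -0.0]
wrist_force: [-0.3, -0.4, 0.8]
opening: 0.0355
grasp_force: 0.0
```

```bash
python3 m6.py hk3.png; python3 -c "
import cv2;a=cv2.imread('pics/hk3.png');cv2.imwrite('pics/hk3c.png',a[50:550,100:600])"
```

```text
26.48 [0.6992 0.0193 0.1543] psi -12.6 tilt 0.01 F [-0.3 -0.4  0.8] T [-0.14  0.08  0.02] open 0.0355 grip 0.0 [-0.07  0.54  1.32 -0.    1.28  0.15]
row [-0.0, 0.0, 0.0] [0.0008, 0.0014, -0.0237] n>=0.0 0.4
```

View pics/hk3c.png

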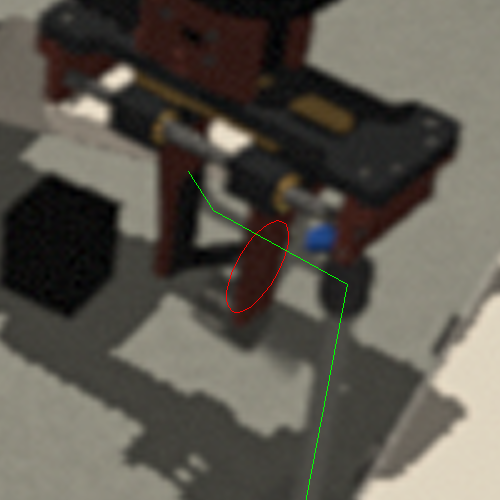

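arm_command(rows=[[0,0,0,0,0,0,0],[0,0,0,0,0,0,0],[0,0,0,0,0,0,0],[0,0,0,0,0,-0.02,0],[0,0,0,0,0,-0.05,0],[0,0,0,0,0,-0.08,0],[0,0,0,0,0,-0.12,0],[0,0,0,0,0,-0.14,0]])

```text
clock: 27.52
eef_pos: [0.7002, 0.0192, 0.2971]
ee_rot: [0.001, 0.78, 0.625, 0.001]
wrist_force: [0.5, -0.8, -0.2]
opening: 0.0438
grasp_force: 0.0
```

arm_command(rows=[[0,0,0,-0.05,-0.03,0,1],[0,0,0,-0.1,-0.06,0,1],[0,0,0,-0.15,-0.09,0,1],[0,0,0,-0.2,-0.1,0,1],[0,0,0,-0.2,-0.1,0,1]])

```text
clock: 28.15
eef_pos: [0.5566, -0.157, 0.2947]
ee_rot: [0.0, 0.782, 0.624, -0.0]
wrist_force: [0.5, 0.1, 0.3]
opening: 0.0871
grasp_force: 0.0
```

```bash
cat > m7.py <<'E'
from fit import *
from go import *
st()
ims,o=blocks()
for q,f,n in o: print('block',np.round(q[:2],4),round(np.degrees(q[2]),1),round(f,3),n)
S=ims["scene"]; save(S,"after.png",None,1.4)
E
python3 m7.py
```

```text
28.15 [ 0.5566 -0.157   0.2947] psi -12.8 tilt 0.07 F [0.5 0.1 0.3] T [-0.07  0.08  0.  ] open 0.0871 grip 0.0 [-0.39  0.26  1.42 -0.    1.47 -0.17]
block [ 0.5543 -0.0188] -7.6 0.1 2
block [0.4363 0.1518] 26.2 0.325 1
block [ 0.4274 -0.0148] 21.6 0.084 2
block [0.5472 0.1761] -2.8 0.08 2
block [ 0.5501 -0.1506] -34.1 0.24 1
```

View pics/after.png

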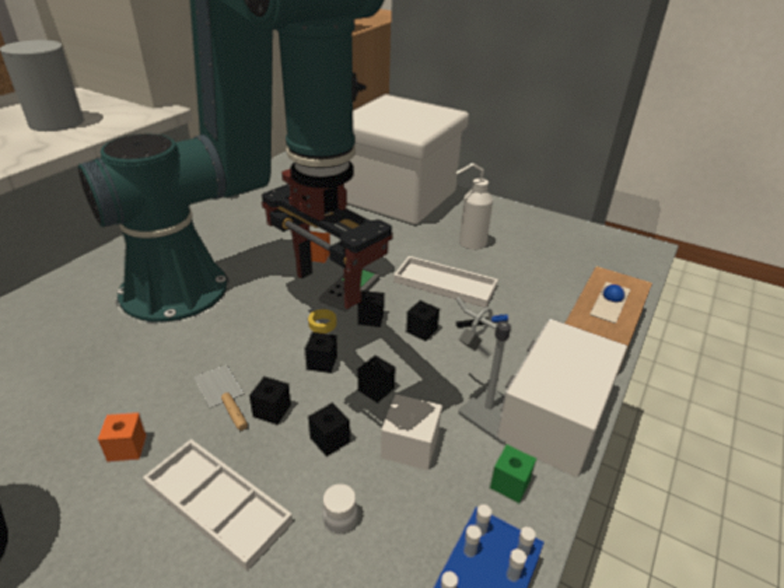

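The picture shows the probe hanging on the hook, at about (470,330) in the picture, and all six black blocks where they were. Now I sort, starting with the through block at (0.552, -0.1585).

```bash
python3 -c "
from go import *
st();go(.552,-.1585,.15,-109.5);go(.552,-.1585,.026,-109.5)"
```

```text
28.35 [ 0.5586 -0.1532  0.2944] psi -12.5 tilt 0.03 F [-0.1  0.2 -0.5] T [-0.02  0.04  0.01] open 0.0880 grip 0.0 [-0.39  0.26  1.42  0.    1.47 -0.17]
row [-0.0, -0.0, 97.0] [-0.0067, -0.0054, 0.1443] n>=9.1 2.3
row [-0.0, -0.0, 97.0] [-0.0067, -0.0054, 0.2683] n>=9.1 4.3
```

arm_command(rows=[[0,0,97,-0.0067,-0.0054,0.14,1],[0,0,97,-0.0067,-0.0054,0.14,1],[0,0,97,-0.0067,-0.0054,0.14,1],[0,0,97,-0.0067,-0.0054,0.14,1],[0,0,97,-0.0067,-0.0054,0.14,1],[0,0,97,-0.0067,-0.0054,0.14,1],[0,0,97,-0.0067,-0.0054,0.14,1],[0,0,97,-0.0067,-0.0054,0.14,1]])

```text
clock: 29.35
eef_pos: [0.5522, -0.158, 0.1541]
ee_rot: [-0.0, 0.997, -0.076, -0.0]
wrist_force: [0.5, -0.5, -0.1]
opening: 0.0878
grasp_force: 0.0
```

arm_command(rows=[[0,0,11,0,0,0,1],[0,0,11,0,0,0,1],[0,0,11,0,0,0,1]])

```text
clock: 29.72
eef_pos: [0.5517, -0.1588, 0.1542]
ee_rot: [-0.0, 0.986, -0.167, -0.0]
wrist_force: [0.3, 0.4, -0.2]
opening: 0.0877
grasp_force: 0.0
```

```bash
python3 -c "
from go import *
st();go(.552,-.1585,.026,-109.5)"
```

```text
29.73 [ 0.5517 -0.1588  0.1542] psi -109.2 tilt 0.01 F [ 0.3  0.4 -0.2] T [0.06 0.13 0.02] open 0.0877 grip 0.0 [-0.4   0.36  1.62  0.    1.16  1.51]
row [-0.0, 0.0, 0.3] [0.0002, -0.0003, 0.1282] n>=0.0 2.1
```

arm_command(rows=[[0,0,0,0,0,0.06,1],[0,0,0,0,0,0.1,1],[0,0,0,0,0,0.128,1],[0,0,0,0,0,0.128,1],[0,0,0,0,0,0.128,1],[0,0,0,0,0,0.128,-1],[0,0,0,0,0,0.128,-1],[0,0,0,0,0,0.128,-1]], grip_force=25)

```text
clock: 30.72
eef_pos: [0.5517, -0.1597, 0.027]
ee_rot: [0.0, 0.986, -0.169, 0.001]
wrist_force: [0.0, -0.7, 0.4]
opening: 0.0611
grasp_force: 0.0
```

arm_command(rows=[[0,0,0,0,0,0,-1],[0,0,0,0,0,0,-1],[0,0,0,0,0,-0.03,-1],[0,0,0,0,0,-0.08,-1],[0,0,0,0,0,-0.13,-1],[0,0,0,0,0,-0.13,-1]])

```text
clock: 31.48
eef_pos: [0.5543, -0.1608, 0.1603]
ee_rot: [0.001, 0.986, -0.169, 0.004]
wrist_force: [0.1, -0.2, -1.3]
opening: 0.0492
grasp_force: 25.0
```

```bash
python3 -c "
from go import *
st();go(.5457,-.351,.15,-94.8)"
```

```text
31.48 [ 0.5543 -0.1608  0.1603] psi -109.5 tilt 0.46 F [ 0.1 -0.2 -1.3] T [ 0.03  0.16 -0.  ] open 0.0492 grip 25.0 [-0.4   0.36  1.61 -0.    1.16  1.51]
row [0.1, -0.5, -14.7] [0.0553, 0.1822, 0.0108] n>=1.4 3.1
```

arm_command(rows=[[0,0,-7,0.018,0.06,0,-1],[0,0,-14.7,0.036,0.12,0,-1],[0,0,-14.7,0.055,0.18,0,-1],[0,0,-14.7,0.056,0.182,0,-1],[0,0,-14.7,0.056,0.182,0,-1],[0,0,-14.7,0.056,0.182,0,-1],[0,0,-14.7,0.056,0.182,0,-1]])

```text
clock: 32.35
eef_pos: [0.5434, -0.3482, 0.1562]
ee_rot: [-0.0, 0.999, -0.041, -0.0]
wrist_force: [0.1, -0.2, -2.1]
opening: 0.049
grasp_force: 25.0
```

```bash
python3 -c "
from go import *
st();go(.5457,-.351,.033,-94.8)"
```

```text
32.35 [ 0.5434 -0.3482  0.1562] psi -94.7 tilt 0.04 F [ 0.1 -0.2 -2.1] T [-0.04  0.17  0.02] open 0.0490 grip 25.0 [-0.68  0.46  1.45  0.    1.23  0.98]
row [-0.0, 0.0, 0.1] [0.0026, 0.0027, 0.1232] n>=0.0 2.0
```

arm_command(rows=[[0,0,0,0.0025,0.0025,0.04,-1],[0,0,0,0.0025,0.0025,0.08,-1],[0,0,0,0.0025,0.0025,0.105,-1],[0,0,0,0.0025,0.0025,0.115,-1],[0,0,0,0.0025,0.0025,0.12,-1],[0,0,0,0.0025,0.0025,0.123,-1],[0,0,0,0.0025,0.0025,0.123,-1],[0,0,0,0.0025,0.0025,0.123,-1]])

```text
clock: 33.35
eef_pos: [0.546, -0.3529, 0.0341]
ee_rot: [0.0, 0.999, -0.042, 0.0]
wrist_force: [1.1, 0.3, -1.7]
opening: 0.0493
grasp_force: 25.0
```

```bash
python3 -c "
from go import *
st()"
```

```text
33.35 [ 0.546  -0.3529  0.0341] psi -94.8 tilt 0.07 F [ 1.1  0.3 -1.7] T [ 0.02  0.17 -0.03] open 0.0493 grip 25.0 [-0.68  0.6   1.55 -0.    0.99  0.98]
```

arm_command(rows=[[0,0,0,0,0,0.0015,-1],[0,0,0,0,0,0.0015,-1],[0,0,0,0,0,0.0015,0.4],[0,0,0,0,0,0.0015,0.5],[0,0,0,0,0,0.0015,0.5],[0,0,0,0,0,-0.03,0.5],[0,0,0,0,0,-0.08,0.5],[0,0,0,0,0,-0.12,0.5]])

```text
clock: 34.35
eef_pos: [0.5459, -0.3527, 0.1552]
ee_rot: [0.0, 0.999, -0.042, 0.0]
wrist_force: [0.9, -1.0, -0.4]
opening: 0.0659
grasp_force: 0.0
```

```bash
cat > chk.py <<'E'
from fit import *
from go import *
st()
ims,o=blocks()
for q,f,n in o: print('block',np.round(q[:2],4),round(np.degrees(q[2]),1),round(f,3),n)
import sys; go(*map(float,sys.argv[1:5]))
E
python3 chk.py .549 .1765 .15 -93.5
```

```text
34.35 [ 0.5459 -0.3527  0.1552] psi -94.8 tilt 0.06 F [ 0.9 -1.  -0.4] T [0.02 0.13 0.03] open 0.0659 grip 0.0 [-0.68  0.47  1.44 -0.    1.23  0.98]
block [0.4356 0.1514] 22.4 0.125 1
block [0.5464 0.1756] 0.9 0.092 2
block [ 0.5539 -0.0191] -15.2 0.168 1
block [ 0.4267 -0.0151] 20.2 0.073 2
block [ 0.5401 -0.3503] -6.1 0.145 2
row [0.1, -0.1, -1.3] [-0.0414, -0.5277, 0.0035] n>=0.1 8.5
```

arm_command(rows=[[0,0,-1.5,-0.0045,-0.06,0,1],[0,0,-1.5,-0.009,-0.12,0,1],[0,0,-1.5,-0.014,-0.18,0,1],[0,0,-1.5,-0.019,-0.24,0,1],[0,0,-1.5,-0.023,-0.3,0,1],[0,0,-1.5,-0.028,-0.36,0,1],[0,0,-1.5,-0.033,-0.42,0,1],[0,0,-1.5,-0.038,-0.48,0,1]])

```text
clock: 35.55
eef_pos: [0.5464, 0.1307, 0.1515]
ee_rot: [0.0, 1.0, -0.029, -0.002]
wrist_force: [0.7, -0.3, 0.1]
opening: 0.0877
grasp_force: 0.0
```

arm_command(rows=[[0,0,0,-0.003,-0.048,0,1],[0,0,0,-0.003,-0.048,0,1],[0,0,0,-0.003,-0.048,0,1],[0,0,0,-0.003,-0.048,0,1]])

```text
clock: 36.05
eef_pos: [0.5474, 0.1757, 0.1526]
ee_rot: [0.0, 1.0, -0.03, -0.001]
wrist_force: [0.8, -1.1, 1.1]
opening: 0.0882
grasp_force: 0.0
```

```bash
python3 chk.py .5485 .1765 .026 -93
```

```text
36.05 [0.5474 0.1757 0.1526] psi -93.4 tilt 0.09 F [ 0.8 -1.1  1.1] T [0.   0.16 0.03] open 0.0882 grip 0.0 [ 0.19  0.37  1.62 -0.    1.16  1.82]
block [ 0.4238 -0.1592] 11.1 0.097 2
block [ 0.4267 -0.013 ] 20.6 0.08 2
block [ 0.5547 -0.0194] -8.7 0.074 1
block [0.5456 0.1775] -2.3 0.222 2
row [0.0, 0.0, -0.4] [0.0005, -0.0005, 0.1273] n>=0.0 2.0
```

arm_command(rows=[[0,0,0,0,0,0.06,1],[0,0,0,0,0,0.1,1],[0,0,0,0,0,0.127,1],[0,0,0,0,0,0.127,1],[0,0,0,0,0,0.127,1],[0,0,0,0,0,0.127,-1],[0,0,0,0,0,0.127,-1],[0,0,0,0,0,0.127,-1]], grip_force=25)

```text
clock: 37.25
eef_pos: [0.5482, 0.1772, 0.027]
ee_rot: [-0.0, 1.0, -0.029, 0.001]
wrist_force: [-0.0, -0.0, -0.2]
opening: 0.0613
grasp_force: 0.0
```

arm_command(rows=[[0,0,0,0,0,0,-1],[0,0,0,0,0,0,-1],[0,0,0,0,0,-0.03,-1],[0,0,0,0,0,-0.08,-1],[0,0,0,0,0,-0.13,-1],[0,0,0,0,0,-0.13,-1],[0,0,0,0,0,-0.13,-1]])

```text
clock: 38.12
eef_pos: [0.5468, 0.1769, 0.1554]
ee_rot: [0.0, 1.0, -0.029, -0.001]
wrist_force: [0.3, -0.5, -2.4]
opening: 0.0495
grasp_force: 25.0
```

```bash
python3 -c "
from go import *
st();go(.473,-.345,.155,-94.8)"
```

```text
38.12 [0.5468 0.1769 0.1554] psi -93.3 tilt 0.10 F [ 0.3 -0.5 -2.4] T [-0.02  0.21  0.  ] open 0.0495 grip 25.0 [ 0.19  0.36  1.61 -0.    1.16  1.82]
row [0.0, 0.1, 1.5] [-0.0435, 0.5253, 0.0007] n>=0.1 8.4
```

arm_command(rows=[[0,0,1.5,-0.005,0.06,0,-1],[0,0,1.5,-0.01,0.12,0,-1],[0,0,1.5,-0.015,0.18,0,-1],[0,0,1.5,-0.02,0.24,0,-1],[0,0,1.5,-0.025,0.3,0,-1],[0,0,1.5,-0.03,0.36,0,-1],[0,0,1.5,-0.035,0.42,0,-1],[0,0,1.5,-0.04,0.48,0,-1]])

```text
clock: 39.12
eef_pos: [0.4781, -0.3006, 0.1539]
ee_rot: [-0.001, 0.999, -0.042, -0.002]
wrist_force: [-0.3, 0.4, -2.1]
opening: 0.0495
grasp_force: 25.0
```

arm_command(rows=[[0,0,0,-0.005,0.045,0,-1],[0,0,0,-0.005,0.045,0,-1],[0,0,0,-0.005,0.045,0,-1],[0,0,0,-0.005,0.045,0,-1],[0,0,0,-0.005,0.045,0,-1]])

```text
clock: 39.75
eef_pos: [0.4715, -0.3429, 0.1561]
ee_rot: [-0.0, 0.999, -0.041, -0.0]
wrist_force: [-0.4, 0.1, -1.3]
opening: 0.0495
grasp_force: 25.0
```

```bash
python3 -c "
from go import *
st();go(.473,-.345,.033,-94.8)"
```

```text
39.75 [ 0.4715 -0.3429  0.1561] psi -94.7 tilt 0.04 F [-0.4  0.1 -1.3] T [ 0.01  0.13 -0.02] open 0.0495 grip 25.0 [-0.75  0.37  1.6   0.    1.17  0.91]
row [-0.0, 0.0, 0.1] [0.0018, 0.0021, 0.1231] n>=0.0 2.0
```

arm_command(rows=[[0,0,0,0.002,0.002,0.04,-1],[0,0,0,0.002,0.002,0.08,-1],[0,0,0,0.002,0.002,0.105,-1],[0,0,0,0.002,0.002,0.115,-1],[0,0,0,0.002,0.002,0.12,-1],[0,0,0,0.002,0.002,0.123,-1],[0,0,0,0.002,0.002,0.124,-1],[0,0,0,0.002,0.002,0.124,-1]])

```text
clock: 40.75
eef_pos: [0.4735, -0.3467, 0.0329]
ee_rot: [0.0, 0.999, -0.042, 0.0]
wrist_force: [-0.6, -0.3, -1.7]
opening: 0.0497
grasp_force: 25.0
```

arm_command(rows=[[0,0,0,0,0,0,-1],[0,0,0,0,0,0,0.4],[0,0,0,0,0,0,0.5],[0,0,0,0,0,0,0.5],[0,0,0,0,0,-0.03,0.5],[0,0,0,0,0,-0.08,0.5],[0,0,0,0,0,-0.12,0.5],[0,0,0,0,0,-0.12,0.5]])

```text
clock: 41.75
eef_pos: [0.4753, -0.3483, 0.156]
ee_rot: [0.002, 0.999, -0.042, 0.003]
wrist_force: [-0.0, 0.2, -1.0]
opening: 0.0657
grasp_force: 0.0
```

```bash
python3 chk.py .4363 .1522 .15 -68
```

```text
41.75 [ 0.4753 -0.3483  0.156 ] psi -94.8 tilt 0.42 F [-0.   0.2 -1. ] T [-0.03  0.17  0.01] open 0.0657 grip 0.0 [-0.75  0.38  1.59 -0.    1.17  0.91]
block [ 0.4282 -0.0144] 22.8 0.089 2
block [0.4353 0.152 ] 21.7 0.1 2
block [ 0.5548 -0.0188] -7.5 0.12 2
block [ 0.4708 -0.3462] -5.2 0.383 1
block [ 0.4257 -0.1604] 11.4 0.219 2
row [-0.1, 0.1, -26.8] [-0.0776, -0.4929, 0.0018] n>=2.5 8.0
```

arm_command(rows=[[0,0,-10,-0.01,-0.06,0,1],[0,0,-20,-0.02,-0.12,0,1],[0,0,-26.8,-0.029,-0.18,0,1],[0,0,-26.8,-0.038,-0.24,0,1],[0,0,-26.8,-0.048,-0.3,0,1],[0,0,-26.8,-0.058,-0.36,0,1],[0,0,-26.8,-0.067,-0.42,0,1],[0,0,-26.8,-0.077,-0.48,0,1]])

```text
clock: 42.95
eef_pos: [0.4354, 0.1401, 0.1511]
ee_rot: [0.0, 0.982, 0.191, -0.001]
wrist_force: [0.4, 0.1, 0.2]
opening: 0.0878
grasp_force: 0.0
```

arm_command(rows=[[0,0,0,-0.008,-0.0115,0,1],[0,0,0,-0.008,-0.0115,0,1],[0,0,0,-0.008,-0.0115,0,1],[0,0,0,-0.008,-0.0115,0,1]])

```text
clock: 43.45
eef_pos: [0.4255, 0.1447, 0.1522]
ee_rot: [0.0, 0.982, 0.19, -0.0]
wrist_force: [0.5, 0.1, 0.3]
opening: 0.0878
grasp_force: 0.0
```

```bash
python3 chk.py .436 .152 .026 -68
```

```text
43.45 [0.4255 0.1447 0.1522] psi -68.1 tilt 0.02 F [0.5 0.1 0.3] T [-0.01  0.13 -0.02] open 0.0878 grip 0.0 [ 0.17  0.19  1.88 -0.    1.07  1.36]
block [ 0.5536 -0.0176] -7.7 0.118 2
block [ 0.5423 -0.3506] 0.6 0.122 2
block [ 0.4705 -0.3446] -5.5 0.183 2
block [ 0.4247 -0.1595] 10.5 0.078 2
row [0.0, -0.0, -0.1] [0.0124, -0.0022, 0.1264] n>=0.0 2.0
```

arm_command(rows=[[0,0,0,0.012,-0.002,0.02,1],[0,0,0,0.012,-0.002,0.06,1],[0,0,0,0.012,-0.002,0.1,1],[0,0,0,0.012,-0.002,0.126,1],[0,0,0,0.012,-0.002,0.126,1],[0,0,0,0.012,-0.002,0.126,1],[0,0,0,0.012,-0.002,0.126,-1],[0,0,0,0.012,-0.002,0.126,-1]], grip_force=25)

```text
clock: 44.65
eef_pos: [0.4362, 0.1525, 0.0273]
ee_rot: [0.0, 0.982, 0.191, 0.001]
wrist_force: [0.2, 0.3, 0.9]
opening: 0.0716
grasp_force: 0.0
```

arm_command(rows=[[0,0,0,0,0,0,-1],[0,0,0,0,0,0,-1],[0,0,0,0,0,0,-1],[0,0,0,0,0,-0.03,-1],[0,0,0,0,0,-0.08,-1],[0,0,0,0,0,-0.13,-1],[0,0,0,0,0,-0.13,-1],[0,0,0,0,0,-0.13,-1]])

```text
clock: 45.65
eef_pos: [0.4346, 0.1522, 0.1556]
ee_rot: [0.0, 0.982, 0.191, -0.001]
wrist_force: [0.7, -0.2, -2.5]
opening: 0.0495
grasp_force: 25.0
```

```bash
python3 -c "
from go import *
st();go(.4003,-.339,.155,-94.8)"
```

```text
45.65 [0.4346 0.1522 0.1556] psi -68.0 tilt 0.07 F [ 0.7 -0.2 -2.5] T [-0.01  0.15 -0.02] open 0.0495 grip 25.0 [ 0.19  0.21  1.85 -0.    1.09  1.37]
row [0.0, 0.1, 26.8] [-0.2157, 0.4427, 0.0008] n>=2.5 7.9
```

arm_command(rows=[[0,0,4,-0.027,0.055,0,-1],[0,0,8,-0.054,0.111,0,-1],[0,0,12,-0.081,0.166,0,-1],[0,0,16,-0.108,0.221,0,-1],[0,0,20,-0.135,0.277,0,-1],[0,0,24,-0.162,0.332,0,-1],[0,0,26.8,-0.189,0.387,0,-1],[0,0,26.8,-0.216,0.442,0,-1]])

```text
clock: 46.65
eef_pos: [0.3989, -0.3391, 0.1539]
ee_rot: [-0.002, 0.999, -0.043, -0.001]
wrist_force: [-0.1, 0.5, -0.8]
opening: 0.0494
grasp_force: 25.0
```

arm_command(rows=[[0,0,0,0,0,0,-1],[0,0,0,0,0,0,-1],[0,0,0,0,0,0,-1],[0,0,0,0,0,0,-1]])

```text
clock: 47.15
eef_pos: [0.4006, -0.3368, 0.1561]
ee_rot: [-0.0, 0.999, -0.041, -0.0]
wrist_force: [-0.7, 0.1, -2.5]
opening: 0.0494
grasp_force: 25.0
```

```bash
python3 -c "
from go import *
st();go(.4003,-.340,.033,-94.8)"
```

```text
47.15 [ 0.4006 -0.3368  0.1561] psi -94.7 tilt 0.05 F [-0.7  0.1 -2.5] T [ 0.04  0.15 -0.05] open 0.0494 grip 25.0 [-0.83  0.29  1.72 -0.    1.13  0.82]
row [-0.0, 0.0, 0.1] [0.0001, 0.0033, 0.1231] n>=0.0 2.0
```

arm_command(rows=[[0,0,0,0,0.002,0.04,-1],[0,0,0,0,0.002,0.08,-1],[0,0,0,0,0.002,0.105,-1],[0,0,0,0,0.002,0.115,-1],[0,0,0,0,0.002,0.12,-1],[0,0,0,0,0.002,0.123,-1],[0,0,0,0,0.002,0.124,-1],[0,0,0,0,0.002,0.124,-1]])

```text
clock: 48.15
eef_pos: [0.4007, -0.3406, 0.0329]
ee_rot: [0.0, 0.999, -0.042, 0.0]
wrist_force: [-0.4, -0.1, -1.2]
opening: 0.0494
grasp_force: 25.0
```

arm_command(rows=[[0,0,0,0,0,0,-1],[0,0,0,0,0,0,0.4],[0,0,0,0,0,0,0.5],[0,0,0,0,0,0,0.5],[0,0,0,0,0,-0.03,0.5],[0,0,0,0,0,-0.08,0.5],[0,0,0,0,0,-0.12,0.5],[0,0,0,0,0,-0.12,0.5]])

```text
clock: 49.15
eef_pos: [0.4023, -0.3424, 0.1556]
ee_rot: [0.003, 0.999, -0.042, 0.002]
wrist_force: [-0.0, -0.2, -0.1]
opening: 0.066
grasp_force: 0.0
```

```bash
python3 chk.py .425 -.1602 .15 -79.5
```

```text
49.15 [ 0.4023 -0.3424  0.1556] psi -94.8 tilt 0.41 F [-0.  -0.2 -0.1] T [-0.04  0.15  0.02] open 0.0660 grip 0.0 [-0.84  0.3   1.72 -0.    1.12  0.82]
block [ 0.4276 -0.0159] 22.9 0.089 2
block [ 0.4716 -0.3441] -9.7 0.289 2
block [ 0.5413 -0.3508] -5.2 0.103 2
block [ 0.5536 -0.0197] -9.1 0.068 2
block [ 0.3956 -0.3361] -1.8 0.403 2
block [ 0.4246 -0.1593] 10.8 0.089 1
row [-0.1, 0.1, -15.3] [0.0103, -0.1807, 0.0013] n>=1.4 2.9
```

arm_command(rows=[[0,0,-8,0.003,-0.06,0,1],[0,0,-15.3,0.006,-0.12,0,1],[0,0,-15.3,0.009,-0.18,0,1],[0,0,-15.3,0.009,-0.182,0,1],[0,0,-15.3,0.009,-0.182,0,1],[0,0,-15.3,0.009,-0.182,0,1],[0,0,-15.3,0.009,-0.182,0,1]])

```text
clock: 50.22
eef_pos: [0.4246, -0.1609, 0.1522]
ee_rot: [0.0, 0.996, 0.09, -0.0]
wrist_force: [-0.4, -0.2, -0.2]
opening: 0.0878
grasp_force: 0.0
```

```bash
python3 -c "
from go import *
st();go(.425,-.1605,.026,-79.3)"
```

```text
50.23 [ 0.4246 -0.1609  0.1522] psi -79.6 tilt 0.02 F [-0.4 -0.2 -0.2] T [-0.02  0.14 -0.01] open 0.0878 grip 0.0 [-0.51  0.2   1.87 -0.    1.07  0.88]
row [0.0, 0.0, -0.3] [0.0005, -0.0004, 0.1262] n>=0.0 2.0
```

arm_command(rows=[[0,0,0,0,0,0.06,1],[0,0,0,0,0,0.1,1],[0,0,0,0,0,0.126,1],[0,0,0,0,0,0.126,1],[0,0,0,0,0,0.126,1],[0,0,0,0,0,0.126,-1],[0,0,0,0,0,0.126,-1],[0,0,0,0,0,0.126,-1]], grip_force=25)

```text
clock: 51.22
eef_pos: [0.425, -0.1599, 0.0269]
ee_rot: [0.0, 0.996, 0.091, 0.0]
wrist_force: [-0.2, 0.2, 0.0]
opening: 0.0614
grasp_force: 0.0
```

arm_command(rows=[[0,0,0,0,0,0,-1],[0,0,0,0,0,0,-1],[0,0,0,0,0,-0.03,-1],[0,0,0,0,0,-0.08,-1],[0,0,0,0,0,-0.13,-1],[0,0,0,0,0,-0.13,-1],[0,0,0,0,0,-0.13,-1]])

```text
clock: 52.1
eef_pos: [0.4238, -0.1592, 0.1555]
ee_rot: [-0.0, 0.996, 0.091, -0.001]
wrist_force: [0.4, 0.4, -2.1]
opening: 0.0493
grasp_force: 25.0
```

```bash
python3 -c "
from go import *
st();go(.441,.3455,.155,-83.1)"
```

```text
52.1 [ 0.4238 -0.1592  0.1555] psi -79.5 tilt 0.08 F [ 0.4  0.4 -2.1] T [ 0.    0.16 -0.04] open 0.0493 grip 25.0 [-0.51  0.2   1.87 -0.    1.08  0.88]
row [-0.0, 0.1, 3.6] [0.1088, -0.4931, 0.0008] n>=0.3 8.1
```

arm_command(rows=[[0,0,3.6,0.013,-0.06,0,-1],[0,0,3.6,0.026,-0.12,0,-1],[0,0,3.6,0.04,-0.18,0,-1],[0,0,3.6,0.053,-0.24,0,-1],[0,0,3.6,0.066,-0.3,0,-1],[0,0,3.6,0.079,-0.36,0,-1],[0,0,3.6,0.093,-0.42,0,-1],[0,0,3.6,0.106,-0.48,0,-1]])

```text
clock: 53.1
eef_pos: [0.4397, 0.3328, 0.1536]
ee_rot: [0.001, 0.998, 0.06, -0.002]
wrist_force: [1.2, -0.6, -2.5]
opening: 0.0494
grasp_force: 25.0
```

arm_command(rows=[[0,0,0,0.002,-0.013,0,-1],[0,0,0,0.002,-0.013,0,-1],[0,0,0,0.002,-0.013,0,-1],[0,0,0,0.002,-0.013,0,-1]])

```text
clock: 53.6
eef_pos: [0.4418, 0.343, 0.1561]
ee_rot: [0.0, 0.998, 0.059, -0.0]
wrist_force: [0.2, -0.2, -1.4]
opening: 0.0494
grasp_force: 25.0
```

```bash
python3 -c "
from go import *
st();go(.441,.3455,.033,-83.1)"
```

```text
53.6 [0.4418 0.343  0.1561] psi -83.2 tilt 0.07 F [ 0.2 -0.2 -1.4] T [ 0.01  0.16 -0.01] open 0.0494 grip 25.0 [ 0.54  0.34  1.65 -0.    1.15  1.99]
row [0.0, 0.0, -0.1] [-0.0004, -0.0027, 0.1231] n>=0.0 2.0
```

Next I place it, release, and measure for the next pick: the blind block at (0.4275, -0.0155), yaw about 21.5°.

arm_command(rows=[[0,0,0,0,-0.001,0.04,-1],[0,0,0,0,-0.001,0.08,-1],[0,0,0,0,-0.001,0.105,-1],[0,0,0,0,-0.001,0.115,-1],[0,0,0,0,-0.001,0.12,-1],[0,0,0,0,-0.001,0.123,-1],[0,0,0,0,-0.001,0.124,-1],[0,0,0,0,-0.001,0.124,-1]])

```text
clock: 54.6
eef_pos: [0.4421, 0.346, 0.0328]
ee_rot: [-0.0, 0.998, 0.06, 0.0]
wrist_force: [0.1, -0.5, -1.7]
opening: 0.0494
grasp_force: 25.0
```

arm_command(rows=[[0,0,0,0,0,0,-1],[0,0,0,0,0,0,0.4],[0,0,0,0,0,0,0.5],[0,0,0,0,0,0,0.5],[0,0,0,0,0,-0.03,0.5],[0,0,0,0,0,-0.08,0.5],[0,0,0,0,0,-0.12,0.5],[0,0,0,0,0,-0.12,0.5]])

```text
clock: 55.6
eef_pos: [0.4443, 0.3472, 0.1558]
ee_rot: [-0.002, 0.998, 0.06, 0.003]
wrist_force: [0.5, -0.3, -0.7]
opening: 0.0658
grasp_force: 0.0
```

```bash
python3 chk.py .4275 -.0155 .15 -68.5
```

```text
55.6 [0.4443 0.3472 0.1558] psi -83.1 tilt 0.41 F [ 0.5 -0.3 -0.7] T [-0.01  0.15 -0.01] open 0.0658 grip 0.0 [ 0.54  0.34  1.65 -0.    1.14  1.99]
block [ 0.5539 -0.0184] -7.4 0.079 2
block [ 0.394  -0.0322] 19.4 0.09 2
block [ 0.5417 -0.3514] -2.0 0.088 2
row [0.1, 0.2, -14.6] [-0.0563, 0.3563, 0.0014] n>=1.4 5.8
```

The block has been knocked to (0.394, -0.032), with yaw about 19.4°, so I adapt the pick.

arm_command(rows=[[0,0,-6,-0.015,0.06,0,1],[0,0,-12.5,-0.03,0.12,0,1],[0,0,-12.5,-0.045,0.18,0,1],[0,0,-12.5,-0.06,0.24,0,1],[0,0,-12.5,-0.075,0.3,0,1],[0,0,-12.5,-0.09,0.358,0,1],[0,0,-12.5,-0.0935,0.3695,0,1],[0,0,-12.5,-0.0935,0.3695,0,1]])

```text
clock: 56.8
eef_pos: [0.3925, -0.0323, 0.1515]
ee_rot: [-0.001, 0.986, 0.167, -0.001]
wrist_force: [-0.1, 0.7, -0.3]
opening: 0.0878
grasp_force: 0.0
```

arm_command(rows=[[0,0,0,0,0,0,1],[0,0,0,0,0,0,1],[0,0,0,0,0,0,1]])

```text
clock: 57.18
eef_pos: [0.3934, -0.0314, 0.1523]
ee_rot: [-0.0, 0.986, 0.169, -0.0]
wrist_force: [-0.6, -0.5, 0.8]
opening: 0.0879
grasp_force: 0.0
```

```bash
python3 chk.py .394 -.032 .026 -70.6
```

```text
57.17 [ 0.3934 -0.0314  0.1523] psi -70.5 tilt 0.01 F [-0.6 -0.5  0.8] T [ 0.    0.12 -0.03] open 0.0879 grip 0.0 [-0.26  0.11  1.98 -0.    1.05  0.98]
block [ 0.5412 -0.3519] -6.5 0.103 2
block [ 0.5542 -0.0182] -6.4 0.095 2
block [ 0.4724 -0.3488] -5.5 0.091 1
row [0.0, -0.0, 0.0] [0.0006, 0.0001, 0.1264] n>=0.0 2.0
```

arm_command(rows=[[0,0,0,0,0,0.06,1],[0,0,0,0,0,0.1,1],[0,0,0,0,0,0.126,1],[0,0,0,0,0,0.126,1],[0,0,0,0,0,0.126,1],[0,0,0,0,0,0.126,-1],[0,0,0,0,0,0.126,-1],[0,0,0,0,0,0.126,-1]], grip_force=25)

```text
clock: 58.38
eef_pos: [0.3937, -0.0325, 0.0269]
ee_rot: [0.0, 0.986, 0.168, 0.001]
wrist_force: [0.4, 0.7, -0.0]
opening: 0.0611
grasp_force: 0.0
```

arm_command(rows=[[0,0,0,0,0,0,-1],[0,0,0,0,0,0,-1],[0,0,0,0,0,-0.03,-1],[0,0,0,0,0,-0.08,-1],[0,0,0,0,0,-0.13,-1],[0,0,0,0,0,-0.13,-1],[0,0,0,0,0,-0.13,-1]])

```text
clock: 59.25
eef_pos: [0.3924, -0.0321, 0.1555]
ee_rot: [-0.0, 0.986, 0.168, -0.001]
wrist_force: [0.7, 0.2, -2.0]
opening: 0.0494
grasp_force: 24.9
```

```bash
python3 -c "
from go import *
st();go(.514,.3545,.155,-83.1)"
```

```text
59.25 [ 0.3924 -0.0321  0.1555] psi -70.6 tilt 0.07 F [ 0.7  0.2 -2. ] T [-0.05  0.15  0.04] open 0.0494 grip 24.9 [-0.26  0.11  1.98 -0.    1.06  0.98]
row [-0.0, 0.1, 12.5] [0.243, -0.3243, 0.0004] n>=1.2 6.5
```

arm_command(rows=[[0,0,6,0.036,-0.048,0,-1],[0,0,12.5,0.072,-0.096,0,-1],[0,0,12.5,0.108,-0.144,0,-1],[0,0,12.5,0.144,-0.192,0,-1],[0,0,12.5,0.18,-0.24,0,-1],[0,0,12.5,0.216,-0.288,0,-1],[0,0,12.5,0.243,-0.324,0,-1],[0,0,12.5,0.243,-0.324,0,-1]])

```text
clock: 60.25
eef_pos: [0.5143, 0.3563, 0.1529]
ee_rot: [0.0, 0.998, 0.062, -0.002]
wrist_force: [-0.5, -1.1, -1.4]
opening: 0.0491
grasp_force: 24.9
```

arm_command(rows=[[0,0,0,0,0,0,-1],[0,0,0,0,0,0,-1],[0,0,0,0,0,0,-1],[0,0,0,0,0,0,-1]])

```text
clock: 60.75
eef_pos: [0.515, 0.3533, 0.1565]
ee_rot: [0.0, 0.998, 0.06, 0.0]
wrist_force: [-0.6, 1.3, -1.7]
opening: 0.0491
grasp_force: 24.9
```

```bash
python3 -c "
from go import *
st();go(.514,.3545,.033,-83.1)"
```

```text
60.75 [0.515  0.3533 0.1565] psi -83.2 tilt 0.01 F [-0.6  1.3 -1.7] T [-0.01  0.14  0.03] open 0.0491 grip 24.9 [ 0.49  0.43  1.5  -0.    1.21  1.94]
row [0.0, -0.0, -0.1] [-0.0009, -0.0013, 0.1235] n>=0.0 2.0
```

arm_command(rows=[[0,0,0,0,-0.001,0.04,-1],[0,0,0,0,-0.001,0.08,-1],[0,0,0,0,-0.001,0.105,-1],[0,0,0,0,-0.001,0.115,-1],[0,0,0,0,-0.001,0.12,-1],[0,0,0,0,-0.001,0.123,-1],[0,0,0,0,-0.001,0.124,-1],[0,0,0,0,-0.001,0.124,-1]])

```text
clock: 61.75
eef_pos: [0.5152, 0.3551, 0.0329]
ee_rot: [-0.0, 0.998, 0.06, 0.0]
wrist_force: [-0.1, 0.3, -2.0]
opening: 0.0493
grasp_force: 24.9
```

arm_command(rows=[[0,0,0,0,0,0,-1],[0,0,0,0,0,0,0.4],[0,0,0,0,0,0,0.5],[0,0,0,0,0,0,0.5],[0,0,0,0,0,-0.03,0.5],[0,0,0,0,0,-0.08,0.5],[0,0,0,0,0,-0.12,0.5],[0,0,0,0,0,-0.12,0.5]])

```text
clock: 62.75
eef_pos: [0.5175, 0.3564, 0.1563]
ee_rot: [-0.002, 0.998, 0.06, 0.003]
wrist_force: [1.0, 0.3, 0.1]
opening: 0.0661
grasp_force: 0.0
```

```bash
python3 chk.py .5535 -.0185 .153 -97.5
```

```text
62.75 [0.5175 0.3564 0.1563] psi -83.1 tilt 0.43 F [1.  0.3 0.1] T [-0.01  0.11  0.03] open 0.0661 grip 0.0 [ 0.49  0.43  1.5  -0.    1.2   1.94]
block [ 0.542  -0.3506] -4.2 0.115 2
block [ 0.3988 -0.3387] -5.6 0.147 2
block [ 0.5541 -0.0177] -10.8 0.087 2
row [0.1, 0.1, 14.4] [-0.0053, 0.3749, -0.0017] n>=1.3 6.0
```

arm_command(rows=[[0,0,8,-0.001,0.06,0,1],[0,0,15,-0.002,0.12,0,1],[0,0,15,-0.003,0.18,0,1],[0,0,15,-0.004,0.24,0,1],[0,0,15,-0.005,0.3,0,1],[0,0,15,-0.006,0.36,0,1],[0,0,15,-0.007,0.3755,0,1],[0,0,15,-0.007,0.3755,0,1]])

```text
clock: 63.95
eef_pos: [0.5521, -0.019, 0.1512]
ee_rot: [-0.0, 0.997, -0.072, -0.001]
wrist_force: [0.3, 0.2, 0.7]
opening: 0.088
grasp_force: 0.0
```

arm_command(rows=[[0,0,0,0,0,0,1],[0,0,0,0,0,0,1],[0,0,0,0,0,0,1]])

```text
clock: 64.32
eef_pos: [0.5529, -0.0175, 0.1524]
ee_rot: [-0.0, 0.998, -0.07, -0.0]
wrist_force: [0.4, -0.1, 0.3]
opening: 0.088
grasp_force: 0.0
```

```bash
python3 -c "
from go import *
st();go(.5535,-.0183,.026,-98.3)"
```

```text
64.33 [ 0.5529 -0.0175  0.1524] psi -98.0 tilt 0.00 F [ 0.4 -0.1  0.3] T [-0.01  0.18 -0.04] open 0.0880 grip 0.0 [-0.16  0.34  1.67  0.    1.14  1.55]
row [-0.0, 0.0, 0.3] [0.0008, 0.0007, 0.1264] n>=0.0 2.0
```

arm_command(rows=[[0,0,0,0,0,0.06,1],[0,0,0,0,0,0.1,1],[0,0,0,0,0,0.126,1],[0,0,0,0,0,0.126,1],[0,0,0,0,0,0.126,1],[0,0,0,0,0,0.126,-1],[0,0,0,0,0,0.126,-1],[0,0,0,0,0,0.126,-1]], grip_force=25)

```text
clock: 65.32
eef_pos: [0.5533, -0.0188, 0.027]
ee_rot: [0.0, 0.997, -0.071, 0.001]
wrist_force: [0.3, 0.3, 0.1]
opening: 0.0614
grasp_force: 0.0
```

arm_command(rows=[[0,0,0,0,0,0,-1],[0,0,0,0,0,0,-1],[0,0,0,0,0,-0.03,-1],[0,0,0,0,0,-0.08,-1],[0,0,0,0,0,-0.13,-1],[0,0,0,0,0,-0.13,-1],[0,0,0,0,0,-0.13,-1]])

```text
clock: 66.2
eef_pos: [0.552, -0.0186, 0.1554]
ee_rot: [0.0, 0.997, -0.071, -0.001]
wrist_force: [-0.5, 0.5, -1.6]
opening: 0.049
grasp_force: 25.0
```

```bash
python3 -c "
from go import *
st();go(.585,.363,.155,-83.1)"
```

```text
66.2 [ 0.552  -0.0186  0.1554] psi -98.1 tilt 0.09 F [-0.5  0.5 -1.6] T [0.02 0.15 0.  ] open 0.0490 grip 25.0 [-0.16  0.33  1.66 -0.    1.15  1.55]
row [-0.0, 0.1, -15.0] [-0.0212, -0.3825, 0.0004] n>=1.4 6.1
```

arm_command(rows=[[0,0,0,-0.003,-0.06,0,-1],[0,0,0,-0.006,-0.12,0,-1],[0,0,-8,-0.01,-0.18,0,-1],[0,0,-15,-0.013,-0.24,0,-1],[0,0,-15,-0.017,-0.3,0,-1],[0,0,-15,-0.02,-0.36,0,-1],[0,0,-15,-0.0212,-0.3825,0,-1],[0,0,-15,-0.0212,-0.3825,0,-1]])

```text
clock: 67.2
eef_pos: [0.5846, 0.3635, 0.1538]
ee_rot: [0.001, 0.998, 0.061, -0.002]
wrist_force: [-0.2, -0.4, -2.0]
opening: 0.0494
grasp_force: 25.0
```

arm_command(rows=[[0,0,0,0,0,0,-1],[0,0,0,0,0,0,-1],[0,0,0,0,0,0,-1],[0,0,0,0,0,0,-1]])

```text
clock: 67.7
eef_pos: [0.5861, 0.3623, 0.1566]
ee_rot: [0.0, 0.998, 0.06, 0.0]
wrist_force: [0.2, 0.4, -1.8]
opening: 0.0493
grasp_force: 25.0
```

```bash
python3 -c "
from go import *
st();go(.586,.363,.033,-83.1)"
```

```text
67.7 [0.5861 0.3623 0.1566] psi -83.2 tilt 0.01 F [ 0.2  0.4 -1.8] T [-0.09  0.14 -0.02] open 0.0493 grip 25.0 [ 0.45  0.52  1.35 -0.    1.28  1.91]
row [0.0, -0.0, -0.1] [-0.0001, -0.0007, 0.1236] n>=0.0 2.0
```

arm_command(rows=[[0,0,0,0,0,0.04,-1],[0,0,0,0,0,0.08,-1],[0,0,0,0,0,0.105,-1],[0,0,0,0,0,0.115,-1],[0,0,0,0,0,0.12,-1],[0,0,0,0,0,0.123,-1],[0,0,0,0,0,0.124,-1],[0,0,0,0,0,0.124,-1]])

```text
clock: 68.7
eef_pos: [0.5863, 0.3632, 0.033]
ee_rot: [-0.0, 0.998, 0.06, 0.0]
wrist_force: [0.7, -0.7, -1.9]
opening: 0.0492
grasp_force: 25.0
```

arm_command(rows=[[0,0,0,0,0,0,-1],[0,0,0,0,0,0,0.4],[0,0,0,0,0,0,0.5],[0,0,0,0,0,0,0.5],[0,0,0,0,0,-0.03,0.5],[0,0,0,0,0,-0.08,0.5],[0,0,0,0,0,-0.12,0.5],[0,0,0,0,0,-0.12,0.5]])

```text
clock: 69.7
eef_pos: [0.5887, 0.3643, 0.1567]
ee_rot: [-0.001, 0.998, 0.06, 0.004]
wrist_force: [-0.7, 0.5, 0.3]
opening: 0.0658
grasp_force: 0.0
```

arm_command(rows=[[0,0,0,-0.03,0.05,-0.03,0.5],[0,0,0,-0.06,0.1,-0.06,0.5],[0,0,0,-0.09,0.15,-0.09,0.5],[0,0,0,-0.12,0.19,-0.12,0.5],[0,0,0,-0.15,0.22,-0.15,0.5],[0,0,0,-0.15,0.22,-0.15,0.5]])

```text
clock: 70.45
eef_pos: [0.4629, 0.1249, 0.3039]
ee_rot: [0.0, 0.998, 0.059, 0.001]
wrist_force: [1.0, -0.1, -0.6]
opening: 0.0662
grasp_force: 0.0
```

```bash
python3 - <<'E'
from go import *
st()
S=bot.get_image("scene");T=bot.get_image("top"); save(S,"end_s.png",None,1.4); save(T,"end_t.png",(120,90,440,290),2.5)
E
```

```text
70.45 [0.4629 0.1249 0.3039] psi -83.3 tilt 0.17 F [ 1.  -0.1 -0.6] T [-0.04  0.12  0.06] open 0.0662 grip 0.0 [ 0.12  0.09  1.6  -0.    1.45  1.57]
```

View pics/end_s.png

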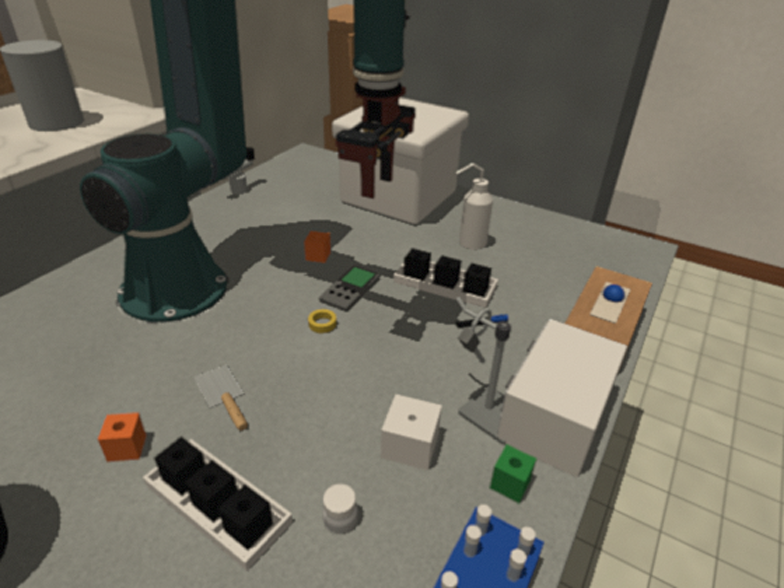

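View pics/end_t.png

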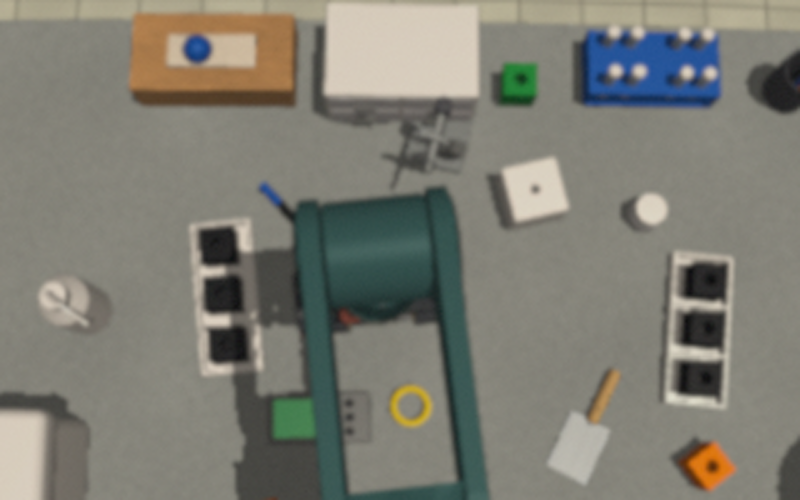

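The three through-bored blocks stand in the pockets, the three blind ones in the plain tray, and the probe hangs on the hook. The bystanders I can see are where they were. I hand it in.

```bash
python3 -c "
from station import bot
print(bot.close_job())"
```

```text
the job is handed in; nothing more can be done
None
```

The job is handed in (judge's result not shown): three through-bored blocks stand in the pocket tray, three blind ones in the plain tray, and the probe hangs on the hook.

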